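Brush the offcuts off the trimming bed into the funnel

ROBOT

A 6-joint arm with a two-finger parallel gripper is mounted at the origin on the work surface. World frame = base frame: x ahead of the robot, y to its left, z up, the work surface at z = 0. Lengths are in m, angles in rad, forces in N, time in s.
With the tool pointing down it reaches from about 0.375 to 0.9 m from the base axis. Payload 3.1 kg.
Tool frame: the origin (TCP) lies on the centre line of the jaws, within the pads' length; the fingertips stand 22 mm ahead of it and the grasp point (between the pads) lies 3 mm ahead of it; z points along the fingers, x is the direction in which the jaws open and shut, and the axes are right-handed (so a half turn about z gives the same grasp; the last joint's range is limited). The gripper opens to 87 mm and grips with 3 to 60 N. Pads are 19 mm wide; open, the fingers measure 117 mm over their backs; the gripper's body (75 mm by 190 mm) begins 51 mm behind the grasp point.
Start: joints at [-1.312, 0.527, 1.433, -0, 1.181, -0.178], TCP at [0.264, -0.566, 0.245] pointing down, gripper open.
Joint ranges: [-3.08, 3.08], [-0.75, 2.2], [0.22, 2.44], [-1.43, 4.57], [0, 2.65], [-2.85, 2.85]. Speed limits (rad/s): [2.79, 2.79, 3.14, 3.14, 3.14, 3.14].

INTERFACE

Orientations are given as a 3x3 rotation matrix whose columns are the frame's x, y, z axes.
In Python, from cell import bot gives the robot as it stands.
- The arm moves only by the shell command python3 -m jog 'ROWS' [OPENING]. ROWS is a JSON object of lists of equal length, an entry for each row: "translation": the shift along the tool's x, y, z in units of 2.5 cm (1.0 is 2.5 cm), a list of three; "roll": the turn about the tool's z in units of 0.08 rad (1.0 is 0.08 rad). In form: {"translation": [[x, y, z], ...], "roll": [roll, ...]}. A call has 1 to 12 rows; each row shifts and turns the commanded pose from where the row before left it, along the tool's axes as they then stand; what a row does not reach is not made up. A row lasts 1/12 s, in which the tool goes at most 41.7 mm and 7.16 degrees, less where a joint would pass 70% of its speed; a pose out of reach is approached as far as the arm can. A call with a number of a shift or a turn outside -1 to 1 is refused whole. A call with a gripper value outside its range is refused whole. OPENING is the opening, from 0 (shut) to 1 (fully open), set as the call begins (- or left out, the last holds). The fingers move at their own pace and stop on an object; the grip force is fixed at half the most. Time passes only in rows, so rows that do not move let the fingers close. It gives the time, the measured TCP pose, the force and the opening at its end, in the units of the state.
- bot.get_obs(): the state, without advancing time (a new reading comes with each control period).
- bot.snapshot(name): name is "scene" or "side" or "wrist"; returns a dict with "color" (480x640x3 uint8, blue, green, red), "camera_matrix" (3x3 intrinsics, pixels), "rvec" (rotation vector, rad) and "tvec" (3), from world to camera coordinates, as OpenCV has them; the wrist camera has in their place "hand_eye" (4x4, takes a point from camera to tool coordinates, whose origin is the TCP and whose axes are the tool frame's). Camera axes: x right, y down, z forward; pixel columns grow to the right and rows downward; lengths in m; the calibration is good to about 2 mm. A picture is of the moment at which its call begins: read the wrist's pose just before it. There is no depth.
- bot.job_done(): hands the job in, once; it reports no verdict.
The state is a dict: "time": time; "joint_positions": joint angles; "qvel": joint speeds; "effort": joint torques, N m; "ee_pos": TCP position; "eef_rot": TCP orientation; "ft_force": force on the tool from outside, world axes, zero at the start; "torque": the same for the moment, N m; "finger_gap": finger opening in m.
Only numpy, scipy, OpenCV 4.12 (cv2) and the standard library are available. Lean on these libraries where they do the work, as an engineer would, in place of code of your own. Each camera call takes 0.05 s, during which the arm holds its last target.

TASK

Take the bench brush out of its tray and sweep all four wood offcuts off the trimming bed into the tin funnel, so that they drop into the bin below; move them with the brush only, never with the gripper. Leave the mahogany sample block at the closed end of the bed, and the other things on the counter, where they are. Then stand the brush back in its tray, bristles down, and let go.

Things in the scene. Friction and masses are not known exactly. Their poses are not given: they have to be found in the camera images.
- bed: Fixed beech trimming bed. Origin on the funnel's axis at counter height, z up. The board runs along its -y from the open end (y = -60 mm, over the funnel) to y = -390 mm; surface at z = 20 mm. Channel 150 mm wide (x = -75 to 75); rails 8 mm thick and end stop (inner face y = -380) rise 15 mm above it. Push offcuts along +y, off the open end. Bed turned up to 17 degrees about the funnel.
- bed_mouth (a point): Middle of the open end's edge, on the board surface; axes as the bed's.
- bed_tail (a point): Middle of the end stop's inner face, on the board surface; axes as the bed's.
- funnel: Tin funnel, fixed in the counter. Origin on its axis at counter height, z up. Round mouth of 220 mm diameter in a flat tin flange 400 x 440 mm (x, y), 3 mm thick; the cone narrows to a 160 mm hole 60 mm down.
- bin: Open plywood bin 380 x 400 mm (x, y), 100 mm high, slung under the counter below the funnel; its floor is 147 mm below the counter surface. Origin at the centre of its underside.
- brush_tray: Shallow fixed wooden tray, outside 130 x 62 mm (x, y), inside 120 x 52 mm, walls 5 mm thick and 14 mm high, floor 5 mm above the counter. Origin at the centre of its underside, z up.
- brush_head (a point): Centre of the head of the loose bench brush (110 to 180 g). Head 110 x 30 x 22 mm (x, y, z), grasped across the 30 mm. Stiff bristle block below: 90 x 22 mm, 46 mm high, ending 56 mm under this point. Round handle, 14 to 21 mm thick, runs along -x to 156 mm from here, at 2 to 10 mm above this level. Starts standing upright in its tray, handle towards the robot's side.
- scrap_block: Loose hardwood offcut: block 30 x 24 mm, 22 mm high. Origin at the middle of its underside, as for all offcuts; 12 to 21 g each. All four start flat in the bed's channel, between y = -85 and -245 mm of the bed's frame.
- scrap_stick: Loose hardwood offcut, stick 46 x 18 mm, 18 mm high.
- scrap_ell: Loose hardwood offcut, L-shaped, 34 x 34 mm overall, 20 mm high.
- scrap_plug: Loose hardwood offcut, round plug 32 mm in diameter, 20 mm high.
- sample_block: Loose waxed mahogany sample block 60 x 38 mm (x, y), 20 mm high, lying on the bed next to the end stop (centre 345 to 355 mm from the funnel axis along the bed). It must stay there. Origin at the centre of its underside.
- weight: Green cast-iron weight, 60 mm in diameter, 80 mm high, on the counter beyond the bed's far rail. To be left alone.
- scratch_stock: Brass scratch stock, 110 mm long, 22 mm high, lying on the funnel flange, left of the mouth. To be left alone.
- awl: Awl with ebony handle, about 160 mm long, 28 mm high, lying on the left of the counter. To be left alone.
- polish_jar: Short closed jar, 60 mm in diameter, 65 mm high, at the right of the counter, beyond the brush. To be left alone.
Things that resemble listed ones, but are neither listed nor needed, are in the scene too. What is shaped like the brush_tray but blue or red is not meant.

How it is judged:
By the outcome, as a careful person would: the job done as asked, in the order asked, and still so for the second after the job is handed in, with the robot touching nothing.
It also fails if it takes over 51 s, if anything falls off the work surface, if the arm or the gripper's body presses on something with over 40 N, if the wrist force passes 120 N, or if a joint passes its speed limit or range.

## Working session

There is one attempt and no reset: what is moved stays moved. The work goes in short steps, Python scripts to look and compute and a shell command to move; the robot and the scene stay as the last step left them, time stands still between calls to the robot, and variables do not carry over. Pictures are saved under pics/ and viewed, and the job is handed in when it is done.

```bash
ls; mkdir -p pics
python3 - <<'E'
from cell import bot
import cv2
o=bot.get_obs()
print(o)
for n in ["scene","side","wrist"]:
    s=bot.snapshot(n); cv2.imwrite(f"pics/{n}0.png",s["color"])
    print(n,{k:v for k,v in s.items() if k!="color"})
E
```

```text
pics
{'time': 0.0, 'joint_positions': array([-1.31249715e+00,  5.28504332e-01,  1.43388621e+00,  1.61420954e-05,
        1.18138152e+00, -1.78494843e-01]), 'qvel': array([-2.72752842e-04, -3.71814980e-04,  4.38863530e-04, -1.05754957e-03,
       -8.93732180e-04,  9.75448060e-05]), 'effort': array([ 1.22351361e-03, -4.40038705e+01, -1.76591384e+01,  6.34181849e-02,
        5.81452344e-02, -1.50739511e-04]), 'ee_pos': array([ 0.26425634, -0.565642  ,  0.24355325]), 'eef_rot': array([[ 4.23030515e-01, -9.06115274e-01, -5.42262069e-04],
       [-9.06112904e-01, -4.23030671e-01,  2.11092186e-03],
       [-2.14213203e-03, -4.01633702e-04, -9.99997625e-01]]), 'ft_force': array([-0.30041935, -0.30942873, -0.24331477]), 'torque': array([ 0.00593429, -0.02978198, -0.03165127]), 'finger_gap': 0.08724655173727693}
scene {'camera_matrix': array([[510.3970134 ,   0.        , 324.44257286],
       [  0.        , 510.3970134 , 236.70250381],
       [  0.        ,   0.        ,   1.        ]]), 'rvec': array([ 0.73207861,  2.58781763, -1.16261714]), 'tvec': array([ 0.42771035, -0.22742325,  1.47505547])}
side {'camera_matrix': array([[603.77768859,   0.        , 323.66490696],
       [  0.        , 603.77768859, 239.72918099],
       [  0.        ,   0.        ,   1.        ]]), 'rvec': array([ 0.84110381, -2.58708783,  1.05213389]), 'tvec': array([0.45603217, 0.18660897, 1.51548437])}
wrist {'camera_matrix': array([[342.76086003,   0.        , 320.75132642],
       [  0.        , 342.76086003, 240.91521875],
       [  0.        ,   0.        ,   1.        ]]), 'hand_eye': array([[ 9.99998224e-01, -6.49755998e-05,  1.88348435e-03,
        -1.71871904e-03],
       [-4.98420453e-04,  9.54702602e-01,  2.97561242e-01,
        -8.15701852e-02],
       [-1.81750163e-03, -2.97561652e-01,  9.54700875e-01,
        -1.39730264e-01],
       [ 0.00000000e+00,  0.00000000e+00,  0.00000000e+00,
         1.00000000e+00]])}
```

View pics/scene0.png

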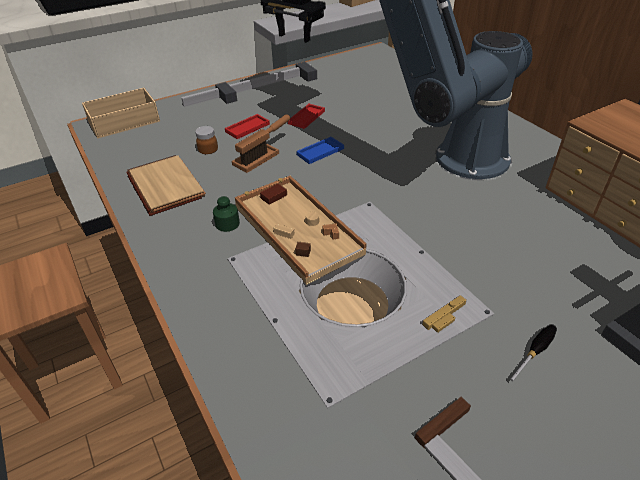

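View pics/side0.png

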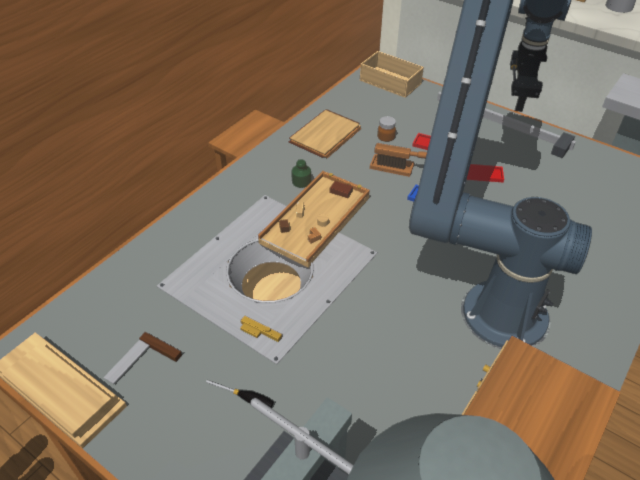

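View pics/wrist0.png

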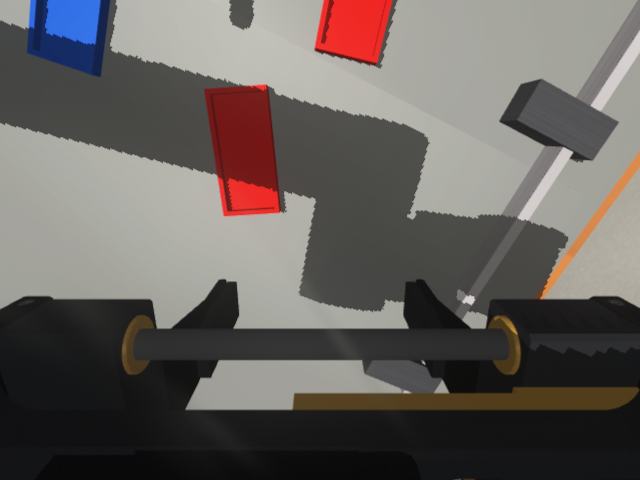

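The scene view shows the brush in a wooden tray at about (255,155). The blue tray (320,150) and the red trays (247,126) and (305,115) are decoys, because the description rules those colours out. The bed runs from (270,185) to (330,275), and the offcuts lie around (283–330, 220–250). I'll enlarge both views to confirm.

Run:
```python
import cv2
a=cv2.imread("pics/scene0.png"); b=cv2.imread("pics/side0.png")
f=lambda i,x,y,w,h,s:cv2.resize(i[y:y+h,x:x+w],None,fx=s,fy=s,interpolation=cv2.INTER_CUBIC)
cv2.imwrite("pics/c1.png",f(a,220,100,100,75,8)); cv2.imwrite("pics/c2.png",f(a,225,170,160,120,5))
cv2.imwrite("pics/c3.png",f(b,355,130,100,75,8)); cv2.imwrite("pics/c4.png",f(b,235,160,160,120,5))
```

```text
(no output)
```

View pics/c1.png

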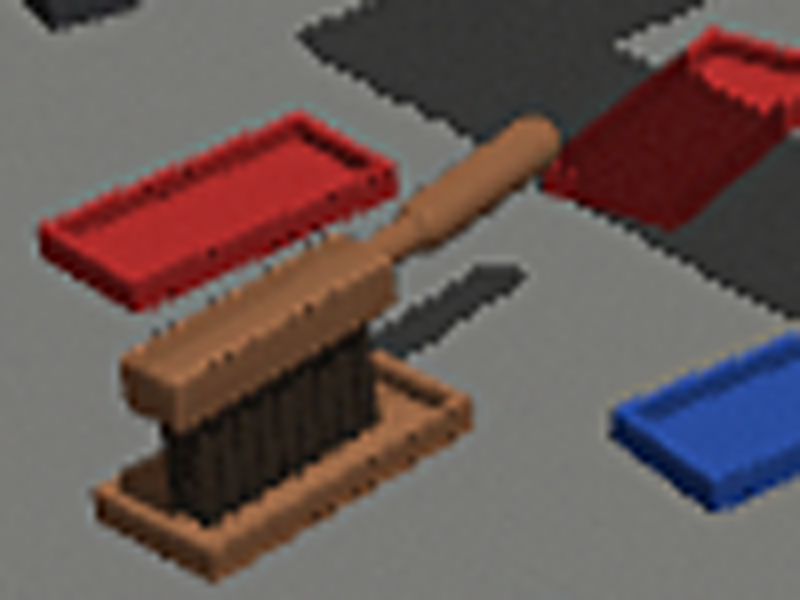

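View pics/c2.png

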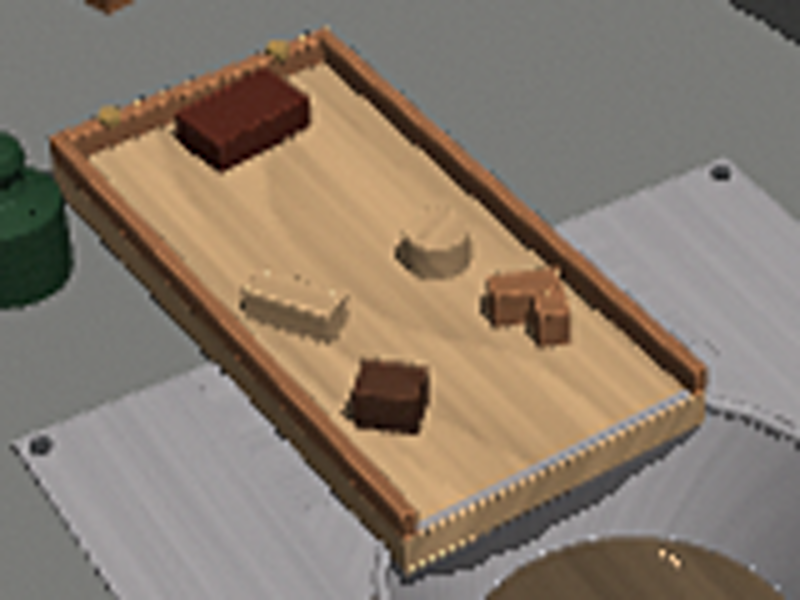

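View pics/c3.png

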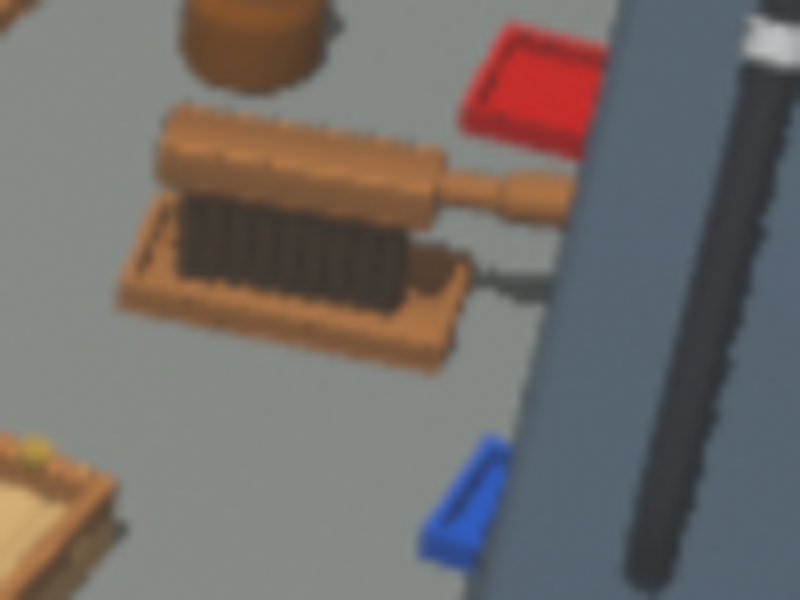

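View pics/c4.png

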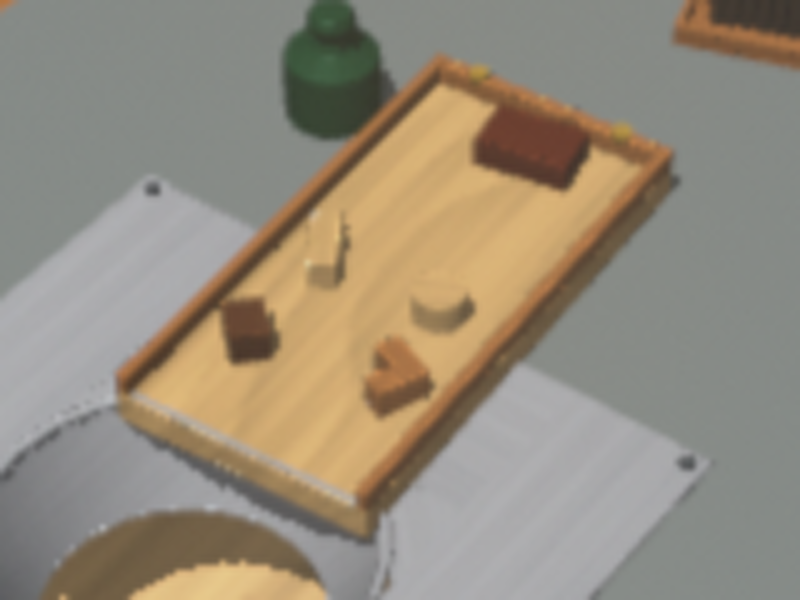

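```bash
cat > h.py <<'E'
import numpy as np, cv2
from scipy.optimize import least_squares
CAM={"scene":(510.397,324.4426,236.7025,[0.73207861,2.58781763,-1.16261714],[0.42771035,-0.22742325,1.47505547]),
"side":(603.7777,323.6649,239.7292,[0.84110381,-2.58708783,1.05213389],[0.45603217,0.18660897,1.51548437])}
def proj(c,P):
    f,cx,cy,r,t=CAM[c]; K=np.array([[f,0,cx],[0,f,cy],[0,0,1.]])
    return cv2.projectPoints(np.array(P,float).reshape(-1,3),np.array(r),np.array(t),K,None)[0].reshape(-1,2)
def Pm(c):
    f,cx,cy,r,t=CAM[c]; K=np.array([[f,0,cx],[0,f,cy],[0,0,1.]])
    return K@np.c_[cv2.Rodrigues(np.array(r))[0],np.array(t)]
def tri(a,b):
    X=cv2.triangulatePoints(Pm("scene"),Pm("side"),np.array(a,float).reshape(2,1),np.array(b,float).reshape(2,1)).ravel(); X=X[:3]/X[3]
    e=max(np.linalg.norm(proj("scene",X)-a),np.linalg.norm(proj("side",X)-b)); return X,e
def ray(c,p,z):
    f,cx,cy,r,t=CAM[c]; R=cv2.Rodrigues(np.array(r))[0]; C=-R.T@np.array(t)
    d=R.T@np.array([(p[0]-cx)/f,(p[1]-cy)/f,1]); return C+d*(z-C[2])/d[2]
C1=lambda x,y:(x/8+220-.44,y/8+100-.44); C3=lambda x,y:(x/8+355-.44,y/8+130-.44)
C2=lambda x,y:(x/5+225-.4,y/5+170-.4); C4=lambda x,y:(x/5+235-.4,y/5+160-.4)
E
python3 - <<'E'
from h import *
np.set_printoptions(precision=4,suppress=True)
for n,a,b in [("stop wt",C2(50,138),C4(440,60)),("stop rob",C2(325,32),C4(672,152)),("open wt",C2(412,525),C4(122,380)),("open rob",C2(705,375),C4(365,500)),
 ("flange a",C2(40,445),C4(152,188)),("flange b",C2(720,173),C4(686,463)),
 ("surf wt",C2(418,527),C4(137,398)),("surf rob",C2(690,397),C4(358,497))]: print(n,*tri(a,b))
print("brush")
# head top: far end corners ; near handle
for n,a,b in [("tray c1",C1(95,492),C3(160,195)),("tray c2",C1(215,560),C3(120,290)),("tray c3",C1(470,400),C3(440,355)),
 ("head far L top",C1(122,362),C3(165,105)),("head far R top",C1(180,380),C3(160,150)),("head near R top",C1(395,262),C3(445,170))]: print(n,*tri(a,b))
E
```

```text
stop wt [ 0.6745 -0.1495  0.0334] 0.5976114308935401
stop rob [ 0.5123 -0.1591  0.0343] 0.17720252347576568
open wt [0.6532 0.1782 0.0326] 0.6921737559962499
open rob [0.4934 0.1685 0.032 ] 0.1338028545764594
flange a [0.7609 0.0248 0.007 ] 0.0333576410447981
flange b [0.3826 0.0242 0.0061] 0.1059844938742519
surf wt [0.6467 0.1735 0.0207] 0.3883794457310051
surf rob [0.5013 0.1658 0.0238] 1.23593218146756
brush
tray c1 [ 0.6048 -0.3376  0.0143] 0.09760269026474849
tray c2 [ 0.5858 -0.2785  0.0128] 0.21912278674916705
tray c3 [ 0.464  -0.3188  0.014 ] 0.2787786879927272
head far L top [ 0.5949 -0.3178  0.0749] 0.19133530492375359
head far R top [ 0.5826 -0.2955  0.0737] 0.39466965315811836
head near R top [ 0.4829 -0.3394  0.075 ] 2.547338228308482
```

```bash
cat >> h.py <<'E'
def fit(model,obs,x0,dz=False):
    # model pts list, obs list of (cam,idx,px)
    def T(p,M):
        c,s=np.cos(p[2]),np.sin(p[2]); M=np.array(M,float); z=M[:,2]+(p[3] if len(p)>3 else 0)
        return np.c_[p[0]+c*M[:,0]-s*M[:,1],p[1]+s*M[:,0]+c*M[:,1],z]
    def r(p):
        W=T(p,model); return np.concatenate([proj(c,W[i])[0]-px for c,i,px in obs])
    s=least_squares(r,x0,loss='soft_l1'); return s.x,r(s.x)
E
python3 - <<'E'
from h import *
np.set_printoptions(precision=4,suppress=True)
bm=[(.083,-.39,.035),(-.083,-.39,.035),(.083,-.06,.035),(-.083,-.06,.035),(.075,-.06,.02),(-.075,-.06,.02)]
S=[(50,138),(325,32),(412,525),(705,375),(418,527),(690,397)];D=[(440,60),(672,152),(122,380),(365,500),(137,398),(358,497)]
ob=[("scene",i,C2(*p)) for i,p in enumerate(S)]+[("side",i,C4(*p)) for i,p in enumerate(D)]
p,r=fit(bm,ob,[.57,.24,.05]);print("bed",p,np.abs(r).max())
p,r=fit(bm,ob,[.57,.24,.05,0]);print("bed",p,np.abs(r).max())
tm=[(.065,-.031,.014),(.065,.031,.014),(-.065,.031,.014),(.065,.031,0),(-.065,-.031,.014)]
ob=[("scene",0,C1(95,492)),("scene",1,C1(215,560)),("scene",2,C1(470,400)),("side",0,C3(160,195)),("side",1,C3(120,290)),("side",2,C3(440,355)),("side",2,C3(440,355))]
p,r=fit(tm,ob,[.53,-.32,.3]);print("tray",p,np.abs(r).max())
hm=[(.055,-.015,.011),(.055,.015,.011),(-.055,.015,.011),(.055,.015,-.011),(-.055,.015,-.011)]
ob=[("scene",0,C1(122,362)),("scene",1,C1(180,380)),("scene",2,C1(395,265)),("scene",3,C1(178,430)),("scene",4,C1(395,303)),
("side",0,C3(172,105)),("side",1,C3(162,145)),("side",2,C3(440,180)),("side",3,C3(160,185)),("side",4,C3(435,228))]
p,r=fit(hm,ob,[.53,-.32,.3,.06]);print("head",p,np.abs(r).max(),r.round(1))
E
```

```text
bed [0.5702 0.233  0.0598] 2.6829240104390806
bed [ 0.5701  0.2316  0.0597 -0.0022] 2.9411149474234435
tray [ 0.5343 -0.3277  0.3179] 0.5321977652701548
head [ 0.5383 -0.3309  0.3874  0.0632] 2.234227014581762 [-1.  -1.  -0.3  0.2 -0.5 -2.2  0.9  0.8  0.1 -0.2  0.1 -0.7 -0.3  0.
  0.3  1.1 -0.6  0.7  0.2  0.7]
```

```bash
cat >> h.py <<'E'
def go(x,y,z,yaw=None):
    from cell import bot
    o=bot.get_obs(); R=o["eef_rot"]; p=o["ee_pos"]
    a=np.arctan2(R[1,0],R[0,0]); roll=0
    if yaw is not None:
        roll=a-yaw; roll=(roll+np.pi/2)%np.pi-np.pi/2
    d=np.array([x,y,z])-p; dt=R.T@d/.025
    Rf=R@cv2.Rodrigues(np.array([0,0,roll]))[0]
    print("t",round(o["time"],2),"yaw",round(a,4),"units tool xyz now",dt.round(2),"after roll",(Rf.T@d/.025).round(2),"roll units",round(roll/.08,2),"F",o["ft_force"].round(1),"gap",round(o["finger_gap"],4),"pos",p.round(4),"j6",o["joint_positions"].round(2))
E
python3 -c "
from h import *
go(.50,-.345,.245,.318-np.pi/2)"
```

```text
t 0.15 yaw -1.134 units tool xyz now [ -4.01 -12.28  -0.04] after roll [ -5.44 -11.72  -0.04] roll units 1.49 F [-0.1 -0.2 -0. ] gap 0.0869 pos [ 0.2643 -0.5658  0.2438] j6 [-1.31  0.53  1.43  0.    1.18 -0.18]
```

```bash
python3 -m jog '{"translation": [[0,0,0],[0,0,0],[-0.54,-0.9,0],[-0.54,-0.9,0],[-0.54,-0.9,0],[-0.54,-0.9,0],[-0.54,-0.9,0],[-0.54,-0.9,0],[-0.54,-0.9,0],[-0.54,-0.9,0],[-0.54,-0.9,0],[-0.54,-0.9,0]], "roll": [0.75,0.75,0,0,0,0,0,0,0,0,0,0]}'
python3 -m jog '{"translation": [[0,-0.9,0],[0,-0.9,0],[0,-0.9,0],[0,0,0],[0,0,0]], "roll": [0,0,0,0,0]}'
python3 - <<'E'
from h import *
from cell import bot
import pickle
o=bot.get_obs(); s=bot.snapshot("wrist"); cv2.imwrite("pics/w1.png",s["color"]); pickle.dump((o,s),open("w1.pkl","wb"))
go(.5,-.345,.245)
E
```

```text
time: 1.15
ee_pos: [0.4367, -0.3667, 0.2443]
eef_rot: [[0.311, -0.95, -0.0], [-0.95, -0.311, 0.001], [-0.001, 0.0, -1.0]]
ft_force: [0.5, 0.0, 0.5]
finger_gap: 0.0866
time: 1.57
ee_pos: [0.5008, -0.3462, 0.2441]
eef_rot: [[0.314, -0.95, -0.001], [-0.95, -0.314, 0.0], [-0.001, 0.001, -1.0]]
ft_force: [-0.7, 0.0, 0.0]
finger_gap: 0.0874Traceback (most recent call last):
  File "<stdin>", line 5, in <module>
  File "h.py", line 34, in go
    Rf=R@cv2.Rodrigues(np.array([0,0,roll]))[0]
         ~~~~~~~~~~~~~^^^^^^^^^^^^^^^^^^^^^^
cv2.error: OpenCV(4.12.0) /io/opencv/modules/calib3d/src/calibration_base.cpp:151: error: (-210:Unsupported format or combination of formats) The matrices must have 32f or 64f data type in function 'Rodrigues'
```

View pics/w1.png

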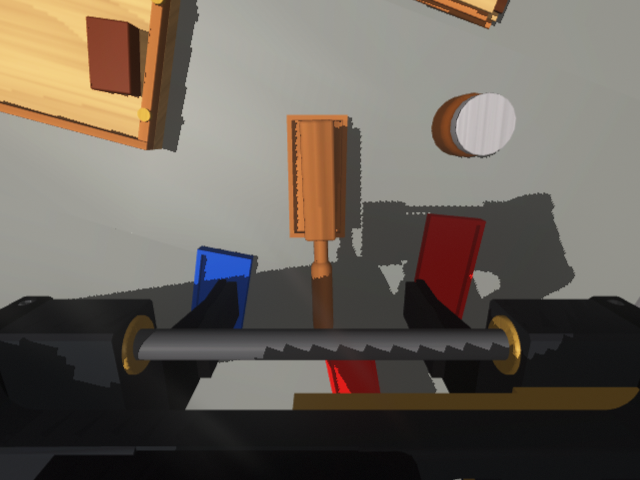

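The wrist view shows the brush head at about (320,180) in its wooden tray, nearly lined up with the tool. The handle runs down the picture from there. I'll enlarge it.

```bash
sed -i 's/roll=0$/roll=0./' h.py
python3 - <<'E'
import cv2
a=cv2.imread("pics/w1.png")
cv2.imwrite("pics/c5.png",cv2.resize(a[105:285,270:370],None,fx=3.3,fy=3.3,interpolation=cv2.INTER_CUBIC))
E
python3 -c "
from h import *
go(.5,-.345,.245)"
```

```text
t 1.62 yaw -1.253 units tool xyz now [-0.06 -0.02 -0.04] after roll [-0.06 -0.02 -0.04] roll units 0.0 F [-0.3  0.2 -0.8] gap 0.0868 pos [ 0.5    -0.3465  0.244 ] j6 [-0.79  0.51  1.48 -0.    1.16  0.46]
```

View pics/c5.png

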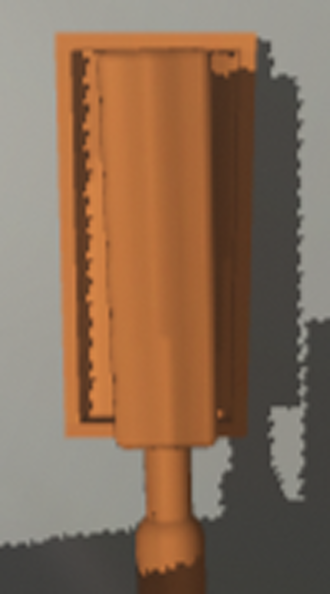

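```bash
cat >> h.py <<'E'
def addw(name,pk):
    import pickle
    o,s=pickle.load(open(pk,"rb")); T=np.eye(4); T[:3,:3]=o["eef_rot"]; T[:3,3]=o["ee_pos"]; W=np.linalg.inv(T@s["hand_eye"]); K=s["camera_matrix"]
    CAM[name]=(K[0,0],K[0,2],K[1,2],cv2.Rodrigues(W[:3,:3])[0].ravel(),W[:3,3])
E
python3 - <<'E'
from h import *
np.set_printoptions(precision=4,suppress=True)
addw("w1","w1.pkl")
C5=lambda x,y:(x/3.3+270-.35,y/3.3+105-.35)
tp=[C5(55,33),C5(257,35),C5(246,437),C5(66,437)]; hp=[C5(97,52),C5(207,52),C5(215,443),C5(115,446)]
for p in tp: print("tray",ray("w1",p,.014))
for p in hp: print("head",ray("w1",p,.072))
tm=[(.065,.031,.014),(.065,-.031,.014),(-.065,-.031,.014),(-.065,.031,.014)]
w=[("w1",i,p) for i,p in enumerate(tp)]
sc=[("scene",1,C1(95,492)),("scene",0,C1(215,560)),("scene",3,C1(470,400)),("side",1,C3(160,195)),("side",0,C3(120,290)),("side",3,C3(440,355))]
for o in (w,w+sc): p,r=fit(tm,o,[.53,-.32,.3]);print("tray",p,r.round(1))
p,r=fit(tm,w+sc,[.53,-.32,.3,0]);print("tray dz",p,r.round(1))
hm=[(.055,.015,.011),(.055,-.015,.011),(-.055,-.015,.011),(-.055,.015,.011),(.055,.015,-.011),(-.055,.015,-.011)]
w=[("w1",i,p) for i,p in enumerate(hp)]
sc=[("scene",1,C1(122,362)),("scene",0,C1(180,380)),("scene",3,C1(395,265)),("scene",4,C1(178,430)),("scene",5,C1(395,303)),
("side",1,C3(172,105)),("side",0,C3(162,145)),("side",3,C3(440,180)),("side",4,C3(160,185)),("side",5,C3(435,228))]
for o in (w,w+sc): p,r=fit(hm,o,[.53,-.32,.3,.06]);print("head",p,r.round(1))
E
```

```text
tray [ 0.5845 -0.2806  0.014 ]
tray [ 0.6035 -0.3397  0.014 ]
tray [ 0.4808 -0.3795  0.014 ]
tray [ 0.4615 -0.3212  0.014 ]
head [ 0.5824 -0.2983  0.072 ]
head [ 0.5914 -0.3255  0.072 ]
head [ 0.4915 -0.3621  0.072 ]
head [ 0.4816 -0.335   0.072 ]
tray [ 0.5325 -0.3303  0.3157] [ 0.  -0.1  0.  -0.5  0.2  0.5 -0.3  0.3]
tray [ 0.5327 -0.3301  0.3162] [-0.1 -0.4 -0.1 -0.8  0.2  0.2 -0.3  0.1 -0.1 -0.4 -0.2 -1.   0.6 -0.3
  0.4 -0.1  0.6 -0.4  1.1 -0.2]
tray dz [ 0.5326 -0.3302  0.3158 -0.0016] [ 0.2 -0.1 -0.1 -0.5  0.1  0.  -0.1 -0.2  0.   0.1 -0.1 -0.6  0.7  0.1
  0.5  0.3  0.6  0.   1.1  0.2]
head [ 0.5355 -0.3306  0.349   0.0515] [-0.2  0.6  0.4 -0.5  0.1 -0.  -0.2 -0.1]
head [ 0.5369 -0.3305  0.3519  0.0613] [-0.7 -1.4  1.  -2.6  1.   1.6 -0.2  1.6 -0.7 -0.8 -0.3  0.5  0.4 -1.4
  0.9  1.2  1.   0.5  0.7 -0.3 -0.1  0.3  0.3  2.1 -0.3  1.   0.2  1.8]
```

```bash
python3 -c "
from h import *
go(.5,.0,.245)"
```

```text
t 1.62 yaw -1.253 units tool xyz now [-13.16  -4.33  -0.03] after roll [-13.16  -4.33  -0.03] roll units 0.0 F [-0.3  0.2 -0.8] gap 0.0868 pos [ 0.5    -0.3465  0.244 ] j6 [-0.79  0.51  1.48 -0.    1.16  0.46]
```

```bash
python3 -m jog '{"translation": [[-1,-0.33,0],[-1,-0.33,0],[-1,-0.33,0],[-1,-0.33,0],[-1,-0.33,0],[-1,-0.33,0],[-1,-0.33,0],[-1,-0.33,0],[-1,-0.33,0],[-1,-0.33,0],[-1,-0.33,0],[-1,-0.33,0]], "roll": [0,0,0,0,0,0,0,0,0,0,0,0]}'
python3 -m jog '{"translation": [[-1,-0.33,0],[0,0,0],[0,0,0],[0,0,0]], "roll": [0,0,0,0]}'
python3 - <<'E'
from h import *
from cell import bot
import pickle
o=bot.get_obs(); s=bot.snapshot("wrist"); cv2.imwrite("pics/w2.png",s["color"]); pickle.dump((o,s),open("w2.pkl","wb"))
go(.5,0,.245)
E
```

```text
time: 2.62
ee_pos: [0.4998, -0.0307, 0.2446]
eef_rot: [[0.31, -0.951, -0.001], [-0.951, -0.31, -0.0], [-0.0, 0.001, -1.0]]
ft_force: [1.0, 0.3, 0.1]
finger_gap: 0.0867
time: 2.95
ee_pos: [0.5007, -0.0056, 0.2446]
eef_rot: [[0.311, -0.95, -0.0], [-0.95, -0.311, -0.001], [0.001, 0.0, -1.0]]
ft_force: [0.1, -0.3, 0.0]
finger_gap: 0.0872
t 3.0 yaw -1.2554 units tool xyz now [-0.24 -0.04 -0.02] after roll [-0.24 -0.04 -0.02] roll units 0.0 F [-0.2 -0.6 -0.1] gap 0.0871 pos [ 0.5008 -0.0059  0.2446] j6 [-0.23  0.36  1.74 -0.    1.04  1.02]
```

View pics/w2.png

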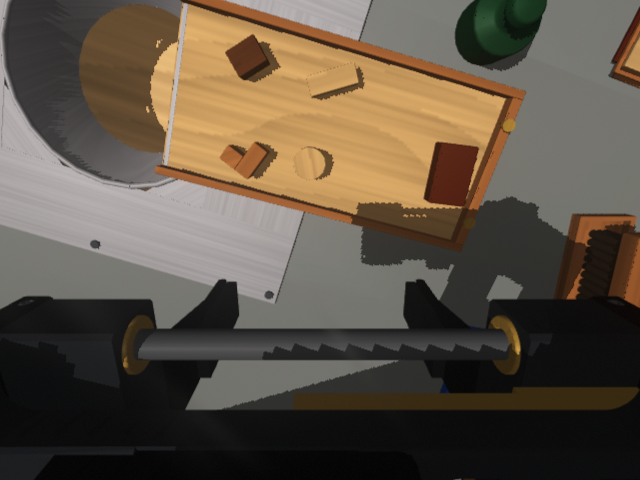

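The bed is fully in view: mouth edge at (165–187, 5–165), stop at (460–524, 92–249), and the sample block at (452,174). The offcuts are the block (250,57), stick (335,80), ell (245,158) and plug (311,163). I'll enlarge it for the corners.

Run:
```python
import cv2
a=cv2.imread("pics/w2.png")
f=lambda x,y,w,h,s:cv2.resize(a[y:y+h,x:x+w],None,fx=s,fy=s,interpolation=cv2.INTER_CUBIC)
cv2.imwrite("pics/c6.png",f(140,0,200,190,3)); cv2.imwrite("pics/c7.png",f(400,70,150,190,3))
```

```text
(no output)
```

View pics/c6.png

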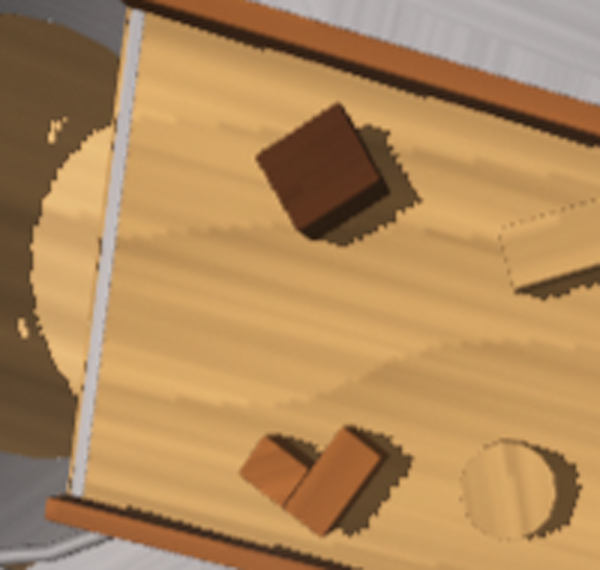

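View pics/c7.png

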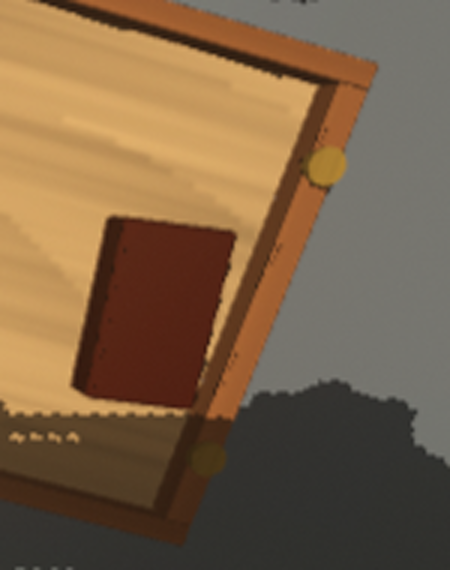

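Run:
```python
from h import *
np.set_printoptions(precision=4,suppress=True)
addw("w2","w2.pkl")
C6=lambda x,y:(x/3+140-.33,y/3-.33); C7=lambda x,y:(x/3+400-.33,y/3+70-.33)
bm=[(.083,-.39,.035),(-.083,-.39,.035),(.083,-.06,.035),(-.083,-.06,.035),(.075,-.06,.02),(-.075,-.06,.02),(.075,-.38,.02),(-.075,-.38,.02)]
w=[("w2",0,C7(378,66)),("w2",1,C7(183,545)),("w2",3,C6(47,515)),("w2",4,C6(132,12)),("w2",5,C6(70,495)),("w2",6,C7(322,85)),("w2",7,C7(155,510))]
S=[(50,138),(325,32),(412,525),(705,375),(418,527),(690,397)];D=[(440,60),(672,152),(122,380),(365,500),(137,398),(358,497)]
sc=[("scene",i,C2(*p)) for i,p in enumerate(S)]+[("side",i,C4(*p)) for i,p in enumerate(D)]
for o in(w,w+sc):
  for x0 in ([.57,.24,.05],[.57,.24,.05,0]):
    p,r=fit(bm,o,x0);print("bed",p,r.round(1)[:14])
p,_=fit(bm,w,[.57,.24,.05])
def bed(P):
    c,s=np.cos(p[2]),np.sin(p[2]); d=P[:2]-p[:2]; return np.array([c*d[0]+s*d[1],-s*d[0]+c*d[1]])*1000
for n,q,z in [("block top",C6(325,170),.042),("stick",(335,80),.038),("stick end",(362,72),.038),("ell",C6(325,480),.04),("ell b",C6(265,465),.04),("ell far",C6(385,455),.04),("plug",C6(508,488),.04),("plug far",C6(555,490),.04),
 ("s1",C7(120,217),.04),("s2",C7(237,232),.04),("s3",C7(193,408),.04),("s4",C7(88,395),.04),("s1b",C7(107,217),.02),("s4b",C7(73,386),.02)]: print(n,bed(ray("w2",q,z)).round(0))
```

```text
bed [0.5694 0.2316 0.0585] [ 2.4 -0.4  1.5  1.1 -0.1  2.2 -0.8 -1.3 -0.3 -0.3 -0.5  0.8 -0.2 -0.4]
bed [ 0.5694  0.2318  0.0587 -0.0018] [ 1.  -0.3  0.6  0.5  0.4  1.9 -0.3 -0.7  0.2 -0.5 -1.7  0.9 -1.  -1. ]
bed [0.5696 0.2317 0.0583] [ 2.4 -0.6  1.4  1.  -0.3  1.9 -0.9 -1.6 -0.4 -0.5 -0.6  0.6 -0.3 -0.5]
bed [ 0.5696  0.2318  0.0585 -0.0019] [ 1.1 -0.4  0.6  0.3  0.5  1.7 -0.2 -0.9  0.3 -0.7 -1.7  0.7 -1.  -1.1]
block top [  44. -131.]
stick [  45. -212.]
stick end [  58. -234.]
ell [ -45. -148.]
ell b [ -46. -129.]
ell far [ -33. -166.]
plug [ -33. -207.]
plug far [ -29. -222.]
s1 [  18. -324.]
s2 [  24. -362.]
s3 [ -34. -370.]
s4 [ -39. -334.]
s1b [  18. -326.]
s4b [ -39. -335.]
```

```bash
python3 -c "
from h import *
go(.5368,-.3305,.245,.35-np.pi/2)"
```

```text
t 3.0 yaw -1.2554 units tool xyz now [ 1.279e+01  2.660e+00 -1.000e-02] after roll [ 1.269e+01  3.100e+00 -1.000e-02] roll units -0.43 F [-0.2 -0.6 -0.1] gap 0.0871 pos [ 0.5008 -0.0059  0.2446] j6 [-0.23  0.36  1.74 -0.    1.04  1.02]
```

```bash
python3 -m jog '{"translation": [[0,0,0],[1,0.25,0],[1,0.25,0],[1,0.25,0],[1,0.25,0],[1,0.25,0],[1,0.25,0],[1,0.25,0],[1,0.25,0],[1,0.25,0],[1,0.25,0],[1,0.25,0]], "roll": [-0.43,0,0,0,0,0,0,0,0,0,0,0]}'
python3 -m jog '{"translation": [[0.9,0.2,0],[0.7,0.15,0.5],[0,0,1],[0,0,1],[0,0,0],[0,0,0]], "roll": [0,0,0,0,0,0]}'
python3 -c "
from h import *
go(.5368,-.3305,.064,.35-np.pi/2)"
```

```text
time: 4.0
ee_pos: [0.5301, -0.2896, 0.2444]
eef_rot: [[0.342, -0.94, -0.0], [-0.94, -0.342, -0.0], [-0.0, 0.0, -1.0]]
ft_force: [0.5, 0.2, 0.8]
finger_gap: 0.0871
time: 4.5
ee_pos: [0.5349, -0.3277, 0.1806]
eef_rot: [[0.342, -0.94, -0.003], [-0.94, -0.342, 0.003], [-0.004, 0.002, -1.0]]
ft_force: [0.4, -0.3, -1.3]
finger_gap: 0.0869
t 4.5 yaw -1.2217 units tool xyz now [ 0.15 -0.04  4.66] after roll [ 0.15 -0.04  4.66] roll units -0.01 F [ 0.4 -0.3 -1.3] gap 0.0869 pos [ 0.5349 -0.3277  0.1806] j6 [-0.73  0.61  1.48 -0.    1.06  0.49]
```

```bash
python3 -m jog '{"translation": [[0.15,-0.04,1],[0,0,1],[0,0,1],[0,0,0.8],[0,0,0.5],[0,0,0.35],[0,0,0],[0,0,0]], "roll": [0,0,0,0,0,0,0,0]}'
python3 - <<'E'
from h import *
from cell import bot
s=bot.snapshot("wrist"); cv2.imwrite("pics/w3.png",s["color"])
go(.5368,-.3305,.064,.35-np.pi/2)
E
```

```text
time: 5.17
ee_pos: [0.5394, -0.3309, 0.0668]
eef_rot: [[0.344, -0.939, 0.001], [-0.939, -0.344, -0.001], [0.001, -0.001, -1.0]]
ft_force: [0.8, 0.9, 0.1]
finger_gap: 0.087
t 5.22 yaw -1.2195 units tool xyz now [-0.06  0.1   0.13] after roll [-0.06  0.1   0.13] roll units 0.02 F [-0.2 -0.5  0.7] gap 0.0868 pos [ 0.5397 -0.331   0.0672] j6 [-0.73  0.77  1.54  0.    0.83  0.49]
```

View pics/w3.png

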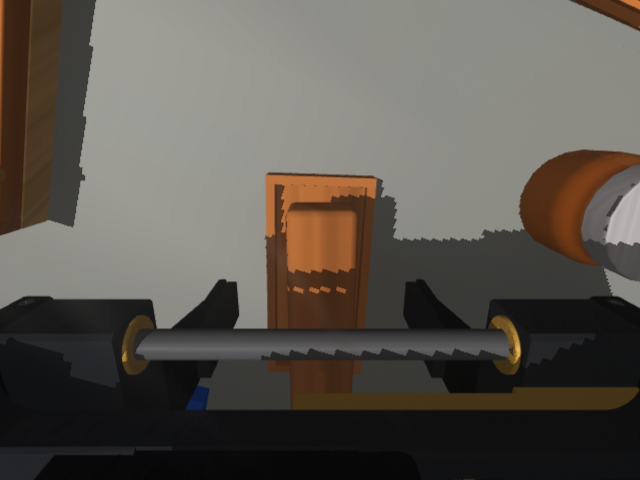

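The head, with its far end at (287–355, 205), sits centred between the fingers. I'll fine-tune and close.

```bash
python3 -m jog '{"translation": [[0,0.1,0.12],[0,0,0]], "roll": [0,0]}'
python3 -m jog '{"translation": [[0,0,0],[0,0,0],[0,0,0],[0,0,0],[0,0,0],[0,0,0],[0,0,0],[0,0,0]], "roll": [0,0,0,0,0,0,0,0]}' 0
python3 - <<'E'
from h import *
from cell import bot
import pickle
o=bot.get_obs();s=bot.snapshot("wrist"); cv2.imwrite("pics/w4.png",s["color"]);pickle.dump((o,s),open("w4.pkl","wb"))
go(.5368,-.3305,.064,.35-np.pi/2)
E
```

```text
time: 5.38
ee_pos: [0.5365, -0.3316, 0.0636]
eef_rot: [[0.344, -0.939, 0.001], [-0.939, -0.344, -0.001], [0.001, -0.0, -1.0]]
ft_force: [-0.6, 0.4, 0.5]
finger_gap: 0.0869
time: 6.05
ee_pos: [0.5365, -0.3311, 0.0628]
eef_rot: [[0.344, -0.939, -0.0], [-0.939, -0.344, 0.0], [-0.0, 0.0, -1.0]]
ft_force: [-0.9, 0.5, -1.1]
finger_gap: 0.0415
t 6.1 yaw -1.2196 units tool xyz now [-0.02 -0.02 -0.05] after roll [-0.02 -0.02 -0.05] roll units 0.01 F [-0.7 -0.1  0.1] gap 0.0376 pos [ 0.5364 -0.3311  0.0627] j6 [-0.73  0.77  1.54  0.    0.83  0.49]
```

View pics/w4.png

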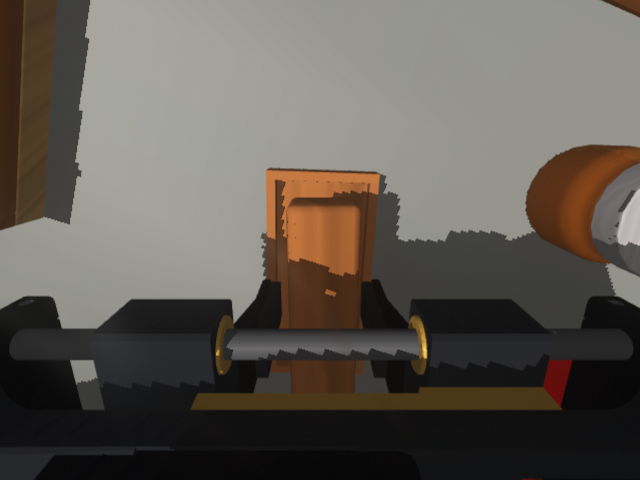

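The fingers are still closing (gap 38 mm), so I'll give them a few more rows.

```bash
python3 -m jog '{"translation": [[0,0,0],[0,0,0],[0,0,0],[0,0,0]], "roll": [0,0,0,0]}' 0
python3 - <<'E'
from h import *
from cell import bot
import pickle
o=bot.get_obs();s=bot.snapshot("wrist"); cv2.imwrite("pics/w5.png",s["color"]);pickle.dump((o,s),open("w5.pkl","wb"))
go(.5368,-.3305,.064,.35-np.pi/2)
E
```

```text
time: 6.43
ee_pos: [0.5365, -0.3311, 0.0628]
eef_rot: [[0.344, -0.939, 0.0], [-0.939, -0.344, -0.0], [0.0, -0.0, -1.0]]
ft_force: [0.1, 0.5, 0.4]
finger_gap: 0.0298
t 6.48 yaw -1.2196 units tool xyz now [-0.02 -0.02 -0.05] after roll [-0.02 -0.02 -0.05] roll units 0.01 F [-0.4 -1.1  0.6] gap 0.0294 pos [ 0.5365 -0.3312  0.0628] j6 [-0.73  0.77  1.54  0.    0.83  0.49]
```

View pics/w5.png

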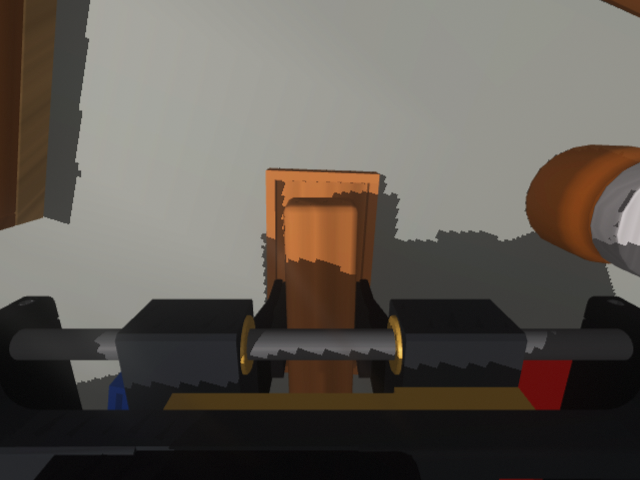

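```bash
python3 -m jog '{"translation": [[0,0,0],[0,0,-0.5],[0,0,-1],[0,0,-1],[0,0,-1],[0,0,0],[0,0,0]], "roll": [0,0,0,0,0,0,0]}' 0
python3 - <<'E'
from h import *
from cell import bot
addw("w5","w5.pkl")
for z in (.072,.0705): print(ray("w5",(321,199),z)-np.array([.5365,-.3312,0]))
print("head front dist",np.linalg.norm((ray("w5",(321,199),.072)-np.array([.5365,-.3312,0]))[:2]))
b=np.array([.5696,.2317]);y=.0585;R=np.array([[np.cos(y),-np.sin(y)],[np.sin(y),np.cos(y)]])
for q in [(-26,-285),(-26,-50),(26,-285),(26,-50)]:print(q,b+R@np.array(q)/1000)
go(*(b+R@np.array([-.026,-.285])),.16,y-np.pi/2)
for n in("scene","side","wrist"):
  s=bot.snapshot(n)["color"]; cv2.imwrite(f"pics/{n}5.png",s)
E
```

```text
time: 7.07
ee_pos: [0.5372, -0.3317, 0.1525]
eef_rot: [[0.344, -0.939, 0.003], [-0.939, -0.344, -0.003], [0.004, -0.002, -1.0]]
ft_force: [-1.2, 0.9, -2.1]
finger_gap: 0.0295
[0.05363172 0.02113138 0.072     ]
[0.05337647 0.02103344 0.0705    ]
head front dist 0.05764456935447521
(-26, -285) [ 0.56030747 -0.0543326 ]
(-26, -50) [0.54656781 0.1802654 ]
(26, -285) [ 0.61221852 -0.05129234]
(26, -50) [0.59847886 0.18330566]
t 7.07 yaw -1.2195 units tool xyz now [-10.1   -4.69  -0.33] after roll [-11.02  -1.57  -0.33] roll units 3.66 F [-1.2  0.9 -2.1] gap 0.0295 pos [ 0.5372 -0.3317  0.1525] j6 [-0.73  0.64  1.5   0.    0.99  0.49]
```

View pics/side5.png

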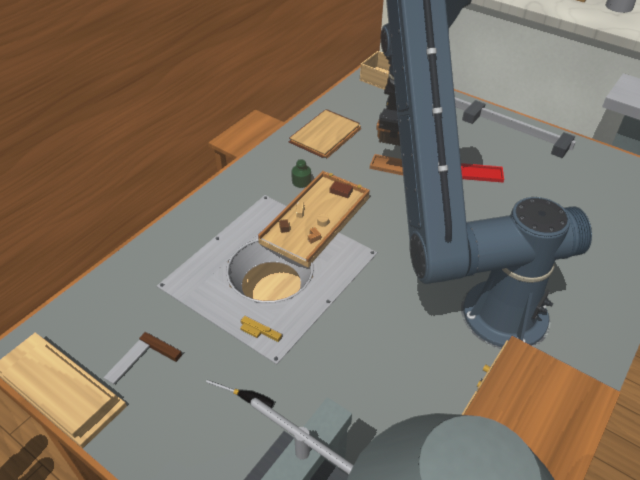

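View pics/wrist5.png

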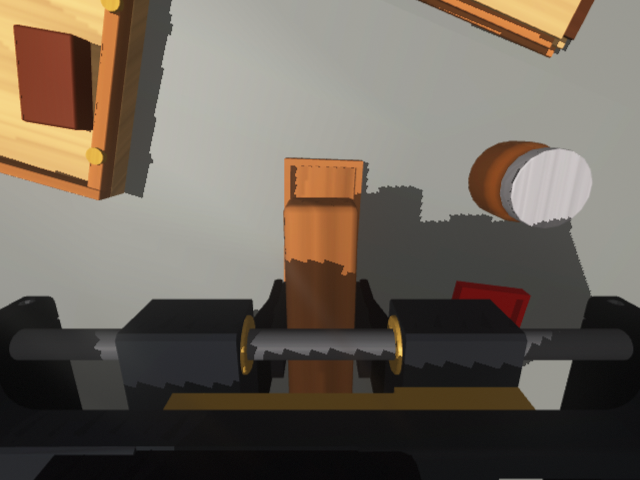

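The brush is held level and straight in the hand, and the tray below is empty. Next I roll to the bed's yaw and travel over the bed.

```bash
python3 -m jog '{"translation": [[0,0,0],[0,0,0],[0,0,0],[0,0,0],[-1,-0.14,0],[-1,-0.14,0],[-1,-0.14,0],[-1,-0.14,0],[-1,-0.14,0],[-1,-0.14,0],[-1,-0.14,0],[-1,-0.14,0]], "roll": [0.9,0.9,0.9,0.96,0,0,0,0,0,0,0,0]}' 0
python3 -m jog '{"translation": [[-1,-0.14,0],[-1,-0.14,0],[-1,-0.14,0],[0,0,0],[0,0,0]], "roll": [0,0,0,0,0]}' 0
python3 - <<'E'
from h import *
from cell import bot
addw("w2","w2.pkl")
print("weight",tri((227,215),(301,176)),ray("w2",(497,35),.05),ray("scene",(227,229),0),ray("side",(302,186),0))
b=np.array([.5696,.2317]);y=.0585;R=np.array([[np.cos(y),-np.sin(y)],[np.sin(y),np.cos(y)]])
go(*(b+R@np.array([-.027,-.285])),.080,y-np.pi/2)
for n in("scene","side","wrist"):
  s=bot.snapshot(n)["color"]; cv2.imwrite(f"pics/{n}6.png",s)
E
```

```text
time: 8.22
ee_pos: [0.5516, -0.1282, 0.1486]
eef_rot: [[0.058, -0.998, -0.003], [-0.998, -0.058, 0.002], [-0.002, 0.003, -1.0]]
ft_force: [0.7, -0.9, -0.7]
finger_gap: 0.0297
time: 8.63
ee_pos: [0.5578, -0.0529, 0.1489]
eef_rot: [[0.061, -0.998, -0.003], [-0.998, -0.061, 0.001], [-0.001, 0.003, -1.0]]
ft_force: [-0.3, 0.4, -0.7]
finger_gap: 0.0295
weight (array([ 0.71792075, -0.09739612,  0.02981063]), np.float64(0.7861523572745983)) [ 0.70248519 -0.09835422  0.05      ] [ 0.72824097 -0.08600522  0.        ] [ 0.70776934 -0.08759544  0.        ]
t 8.63 yaw -1.5095 units tool xyz now [ 0.07 -0.06  2.76] after roll [ 0.07 -0.06  2.76] roll units 0.03 F [-0.3  0.4 -0.7] gap 0.0295 pos [ 0.5578 -0.0529  0.1489] j6 [-0.29  0.57  1.68 -0.    0.89  1.22]
```

View pics/side6.png

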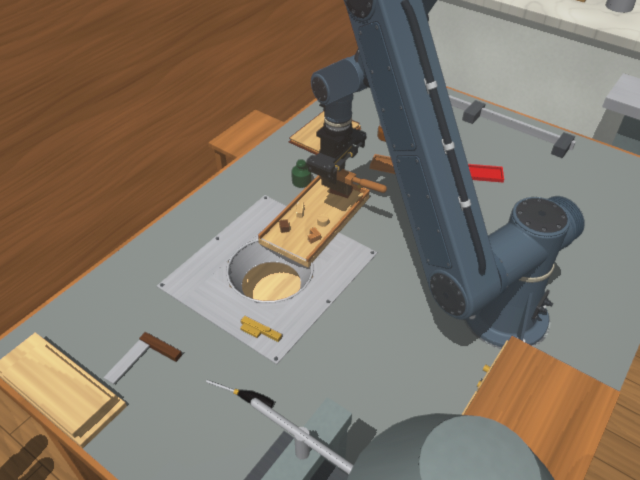

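View pics/wrist6.png

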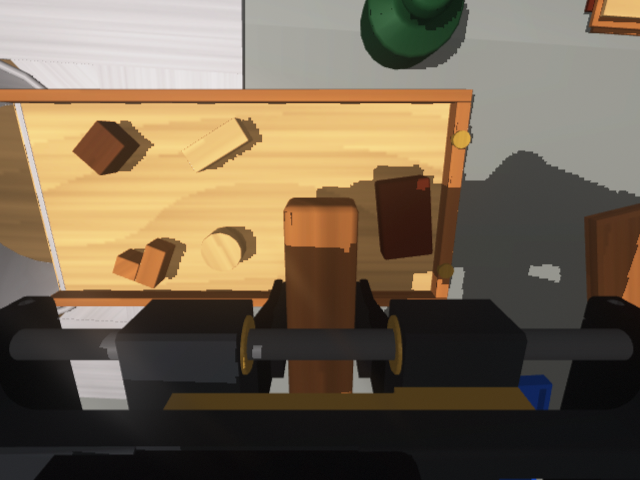

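View pics/scene6.png

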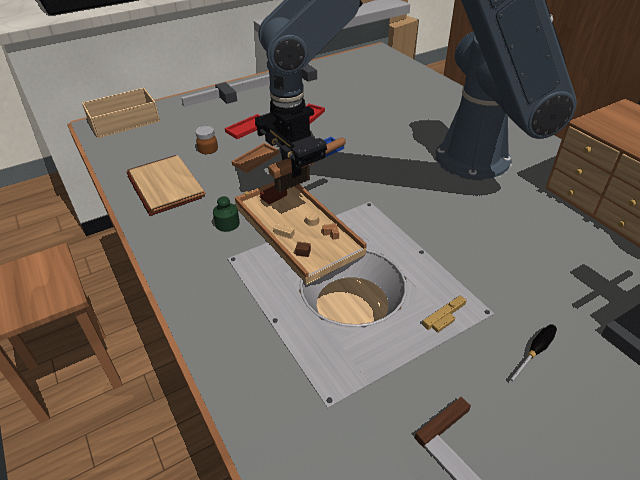

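The brush is above the gap between the plug (222,250) and the sample block (405,215). I'll lower it.

```bash
python3 -m jog '{"translation": [[0,-0.06,0.9],[0,0,0.9],[0,0,0.6],[0,0,0.36],[0,0,0],[0,0,0]], "roll": [0.03,0,0,0,0,0]}' 0
python3 - <<'E'
from h import *
from cell import bot
b=np.array([.5696,.2317]);y=.0585;R=np.array([[np.cos(y),-np.sin(y)],[np.sin(y),np.cos(y)]])
o=bot.get_obs();print("bed",R.T@(o["ee_pos"][:2]-b)*1000)
go(*(b+R@np.array([-.027,-.045])),.080,y-np.pi/2)
for n in("scene","wrist"):
  s=bot.snapshot(n)["color"]; cv2.imwrite(f"pics/{n}7.png",s)
s=cv2.imread("pics/scene7.png"); cv2.imwrite("pics/c8.png",cv2.resize(s[150:290,225:385],None,fx=4,fy=4))
E
```

```text
time: 9.28
ee_pos: [0.5603, -0.055, 0.081]
eef_rot: [[0.055, -0.998, -0.001], [-0.998, -0.055, 0.0], [-0.0, 0.001, -1.0]]
ft_force: [-0.2, 0.4, -1.2]
finger_gap: 0.0295
bed [ -26.03415083 -285.71354635]
t 9.28 yaw -1.516 units tool xyz now [-9.63  0.07  0.04] after roll [-9.63  0.04  0.04] roll units -0.05 F [-0.2  0.4 -1.2] gap 0.0295 pos [ 0.5603 -0.055   0.081 ] j6 [-0.3   0.68  1.72 -0.    0.74  1.22]
```

View pics/c8.png

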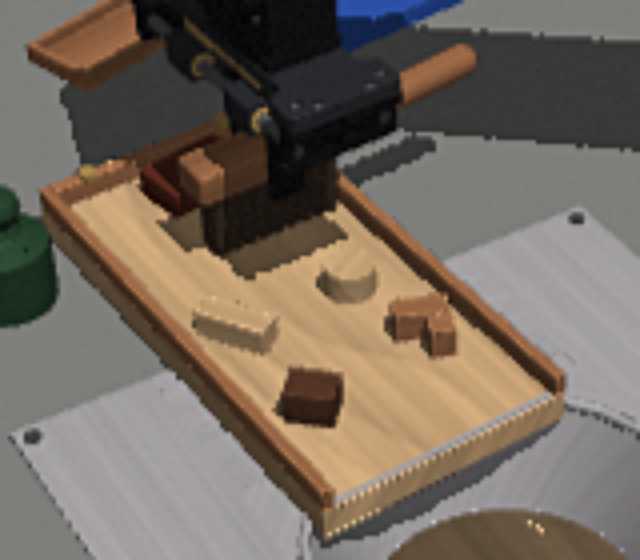

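View pics/wrist7.png

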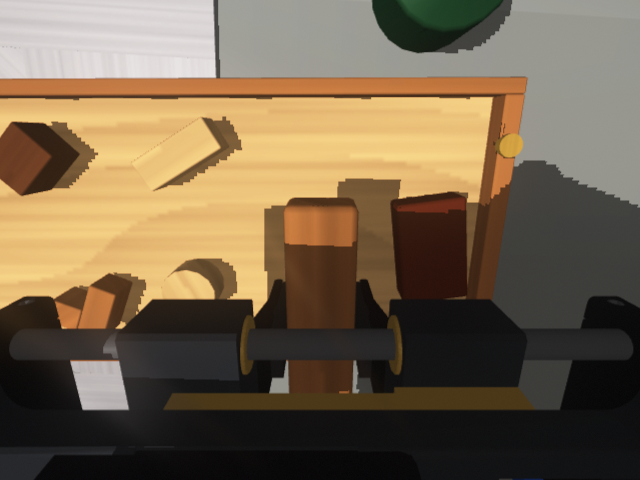

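```bash
python3 -m jog '{"translation": [[-0.4,0,0],[-0.5,0,0],[-0.5,0,0],[-0.5,0,0],[-0.5,0,0],[-0.5,0,0],[-0.5,0,0],[-0.5,0,0],[-0.5,0,0],[-0.5,0,0]], "roll": [0,0,0,0,0,0,0,0,0,0]}' 0
python3 - <<'E'
from h import *
from cell import bot
b=np.array([.5696,.2317]);y=.0585;R=np.array([[np.cos(y),-np.sin(y)],[np.sin(y),np.cos(y)]])
o=bot.get_obs();print("bed",R.T@(o["ee_pos"][:2]-b)*1000)
go(*(b+R@np.array([-.027,-.045])),.080,y-np.pi/2)
for n in("scene","wrist"):
  s=bot.snapshot(n)["color"]; cv2.imwrite(f"pics/{n}8.png",s)
s=cv2.imread("pics/scene8.png"); cv2.imwrite("pics/c9.png",cv2.resize(s[150:290,225:385],None,fx=4,fy=4))
E
```

```text
time: 10.22
ee_pos: [0.5534, 0.0694, 0.0813]
eef_rot: [[0.056, -0.998, 0.0], [-0.998, -0.056, 0.0], [-0.0, -0.0, -1.0]]
ft_force: [-0.4, -0.5, -0.8]
finger_gap: 0.0296
bed [ -25.65941989 -161.05712274]
t 10.22 yaw -1.5146 units tool xyz now [-4.64  0.06  0.05] after roll [-4.64  0.05  0.05] roll units -0.03 F [-0.4 -0.5 -0.8] gap 0.0296 pos [0.5534 0.0694 0.0813] j6 [-0.08  0.68  1.73  0.    0.73  1.44]
```

View pics/c9.png

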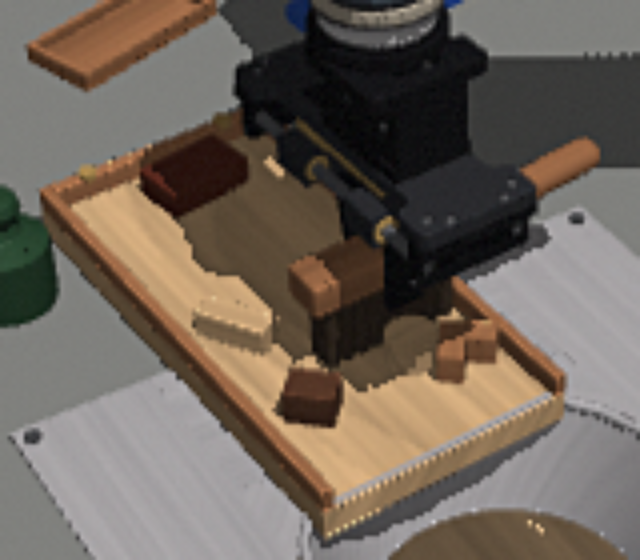

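View pics/wrist8.png

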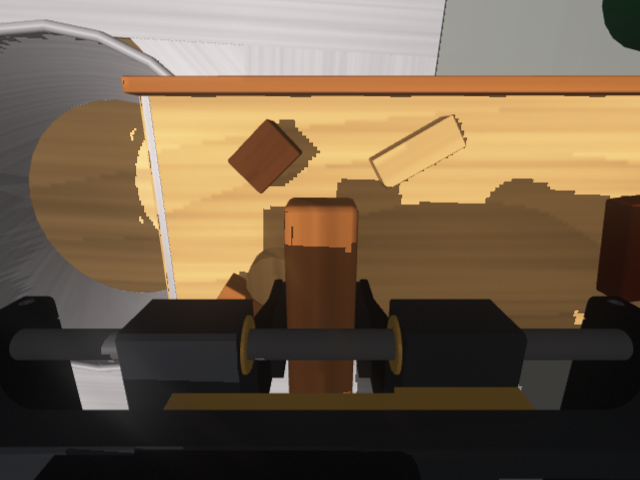

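The plug and ell are moving ahead of the bristles along the near rail, at scene crop (410–490, 330–360). I'll carry on to the mouth.

```bash
python3 -m jog '{"translation": [[-0.4,0.03,0],[-0.5,0,0],[-0.5,0,0],[-0.5,0,0],[-0.5,0,0],[-0.5,0,0],[-0.5,0,0],[-0.5,0,0],[-0.5,0,0],[-0.4,0,0],[0,0,0],[0,0,0]], "roll": [0,0,0,0,0,0,0,0,0,0,0,0]}' 0
python3 - <<'E'
from h import *
from cell import bot
b=np.array([.5696,.2317]);y=.0585;R=np.array([[np.cos(y),-np.sin(y)],[np.sin(y),np.cos(y)]])
o=bot.get_obs();print("bed",R.T@(o["ee_pos"][:2]-b)*1000)
go(*(b+R@np.array([.025,-.265])),.1,y-np.pi/2)
for n in("scene","wrist"):
  s=bot.snapshot(n)["color"]; cv2.imwrite(f"pics/{n}9.png",s)
s=cv2.imread("pics/scene9.png"); cv2.imwrite("pics/c10.png",cv2.resize(s[180:340,235:425],None,fx=4,fy=4))
E
```

```text
time: 11.32
ee_pos: [0.5459, 0.1885, 0.0813]
eef_rot: [[0.057, -0.998, 0.0], [-0.998, -0.057, -0.0], [0.0, -0.0, -1.0]]
ft_force: [1.0, -0.6, -0.9]
finger_gap: 0.0294
bed [-26.18656851 -41.76042076]
t 11.32 yaw -1.5133 units tool xyz now [ 8.93 -2.06 -0.75] after roll [ 8.93 -2.05 -0.75] roll units -0.01 F [ 1.  -0.6 -0.9] gap 0.0294 pos [0.5459 0.1885 0.0813] j6 [ 0.14  0.7   1.68 -0.    0.77  1.65]
```

View pics/c10.png

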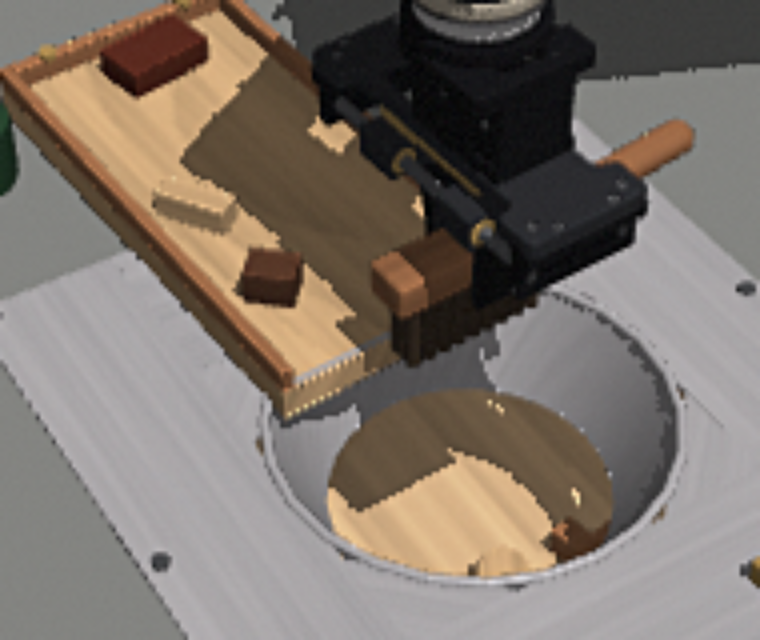

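View pics/wrist9.png

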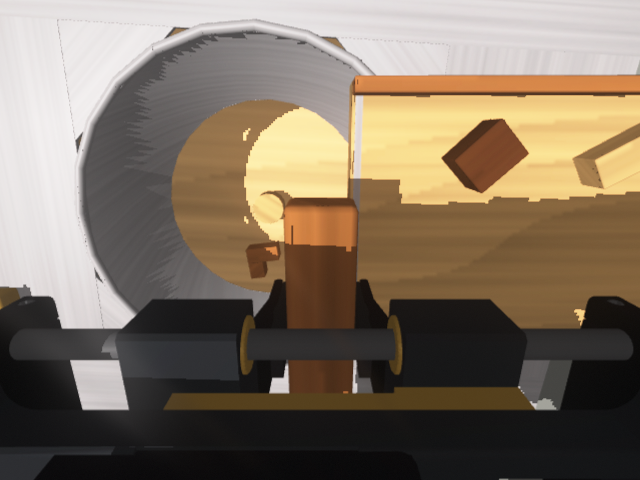

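The plug and ell are in the bin, at wrist (268,207) and (262,258). I'll lift, go back for the far lane and lower behind the stick.

```bash
python3 -m jog '{"translation": [[0,0,-1],[0,0,-1],[1,-0.2,0],[1,-0.2,0],[1,-0.2,0],[1,-0.2,0],[1,-0.25,0],[1,-0.25,0],[1,-0.25,0],[1,-0.25,0],[0.93,-0.26,0],[0,0,0]], "roll": [0,0,0,0,0,0,0,0,0,0,0,0]}' 0
python3 - <<'E'
from h import *
from cell import bot
b=np.array([.5696,.2317]);y=.0585;R=np.array([[np.cos(y),-np.sin(y)],[np.sin(y),np.cos(y)]])
o=bot.get_obs();print("bed",R.T@(o["ee_pos"][:2]-b)*1000)
go(*(b+R@np.array([.025,-.267])),.081,y-np.pi/2)
for n in("scene","wrist"):
  s=bot.snapshot(n)["color"]; cv2.imwrite(f"pics/{n}10.png",s)
E
```

```text
time: 12.42
ee_pos: [0.6123, -0.0381, 0.1316]
eef_rot: [[0.051, -0.999, 0.004], [-0.999, -0.051, -0.003], [0.003, -0.004, -1.0]]
ft_force: [0.1, -1.0, -0.8]
finger_gap: 0.0295
bed [  26.85209523 -271.80368709]
t 12.42 yaw -1.5201 units tool xyz now [-0.2   0.08  2.02] after roll [-0.2   0.08  2.02] roll units -0.1 F [ 0.1 -1.  -0.8] gap 0.0295 pos [ 0.6123 -0.0381  0.1316] j6 [-0.24  0.65  1.56 -0.    0.92  1.28]
```

View pics/wrist10.png

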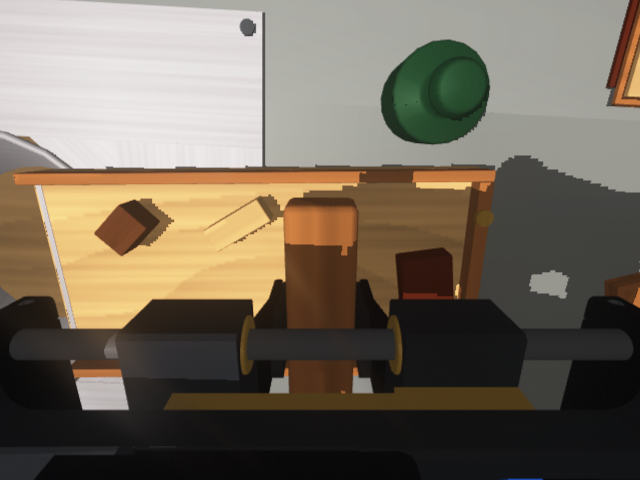

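```bash
python3 -m jog '{"translation": [[0,0.05,0.7],[0,0,0.7],[0,0,0.4],[0,0,0.2],[0,0,0],[0,0,0]], "roll": [0,0,0,0,0,0]}' 0
python3 - <<'E'
from h import *
from cell import bot
b=np.array([.5696,.2317]);y=.0585;R=np.array([[np.cos(y),-np.sin(y)],[np.sin(y),np.cos(y)]])
o=bot.get_obs();print("bed",R.T@(o["ee_pos"][:2]-b)*1000)
go(*(b+R@np.array([.025,-.042])),.081,y-np.pi/2)
for n in("scene","wrist"):
  s=bot.snapshot(n)["color"]; cv2.imwrite(f"pics/{n}11.png",s)
s=cv2.imread("pics/scene11.png"); cv2.imwrite("pics/c11.png",cv2.resize(s[150:290,225:385],None,fx=4,fy=4))
E
```

```text
time: 13.02
ee_pos: [0.6087, -0.0318, 0.0814]
eef_rot: [[0.057, -0.998, -0.0], [-0.998, -0.057, 0.0], [-0.0, 0.0, -1.0]]
ft_force: [-0.5, 0.2, -0.9]
finger_gap: 0.0293
bed [  23.61272998 -265.36975678]
t 13.02 yaw -1.5143 units tool xyz now [-8.93 -0.04  0.02] after roll [-8.93 -0.06  0.02] roll units -0.02 F [-0.5  0.2 -0.9] gap 0.0293 pos [ 0.6087 -0.0318  0.0814] j6 [-0.24  0.72  1.59  0.    0.82  1.28]
```

View pics/c11.png

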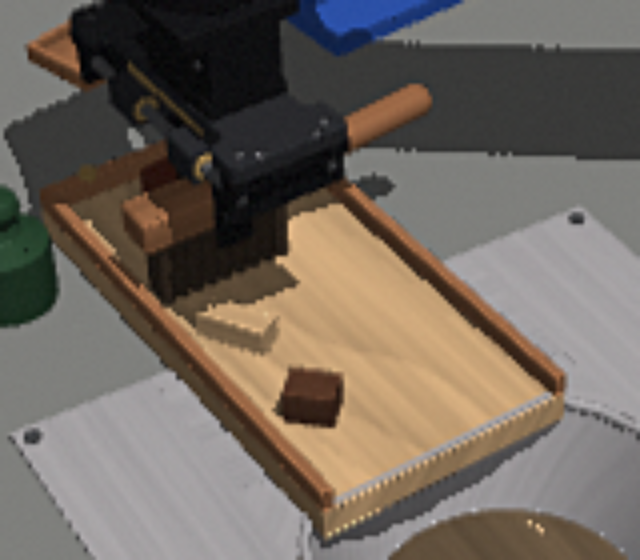

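View pics/wrist11.png

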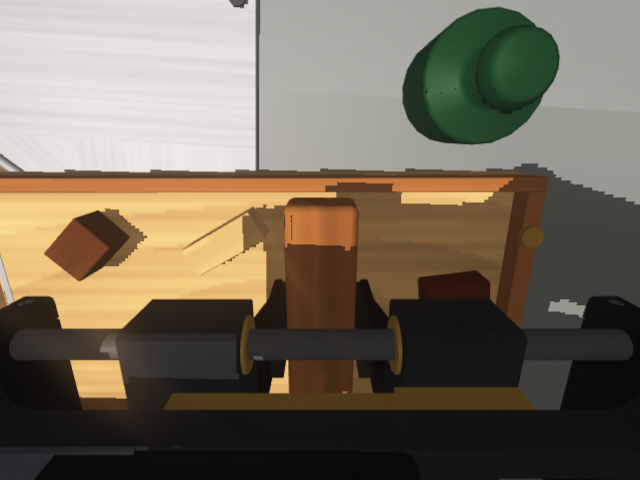

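The bristles are down inside the far rail, behind the stick. Now the sweep.

```bash
python3 -m jog '{"translation": [[-0.4,0,0],[-0.5,0,0],[-0.5,0,0],[-0.5,0,0],[-0.5,0,0],[-0.5,0,0],[-0.5,0,0],[-0.5,0,0],[-0.5,0,0]], "roll": [0,0,0,0,0,0,0,0,0]}' 0
python3 -m jog '{"translation": [[-0.5,-0.04,0],[-0.5,0,0],[-0.5,0,0],[-0.5,0,0],[-0.5,0,0],[-0.5,0,0],[-0.5,0,0],[-0.5,0,0],[-0.5,0,0],[-0.1,0,0],[0,0,0],[0,0,0]], "roll": [0,0,0,0,0,0,0,0,0,0,0,0]}' 0
python3 - <<'E'
from h import *
from cell import bot
b=np.array([.5696,.2317]);y=.0585;R=np.array([[np.cos(y),-np.sin(y)],[np.sin(y),np.cos(y)]])
o=bot.get_obs();print("bed",R.T@(o["ee_pos"][:2]-b)*1000)
go(*(b+R@np.array([.025,-.042])),.081,y-np.pi/2)
for n in("scene","wrist"):
  s=bot.snapshot(n)["color"]; cv2.imwrite(f"pics/{n}12.png",s)
s=cv2.imread("pics/scene12.png"); cv2.imwrite("pics/c12.png",cv2.resize(s[180:340,235:425],None,fx=4,fy=4))
E
```

```text
time: 13.87
ee_pos: [0.6024, 0.079, 0.0813]
eef_rot: [[0.056, -0.998, 0.0], [-0.998, -0.056, -0.0], [0.0, -0.0, -1.0]]
ft_force: [-1.1, 0.3, -1.6]
finger_gap: 0.0297
time: 14.87
ee_pos: [0.597, 0.1925, 0.0812]
eef_rot: [[0.056, -0.998, -0.0], [-0.998, -0.056, -0.0], [0.0, 0.0, -1.0]]
ft_force: [0.2, 1.1, -0.9]
finger_gap: 0.0299
bed [ 25.05543197 -40.76582294]
t 14.87 yaw -1.5143 units tool xyz now [0.05 0.   0.01] after roll [0.05 0.   0.01] roll units -0.02 F [ 0.2  1.1 -0.9] gap 0.0299 pos [0.597  0.1925 0.0812] j6 [ 0.13  0.74  1.55 -0.    0.85  1.65]
```

View pics/c12.png

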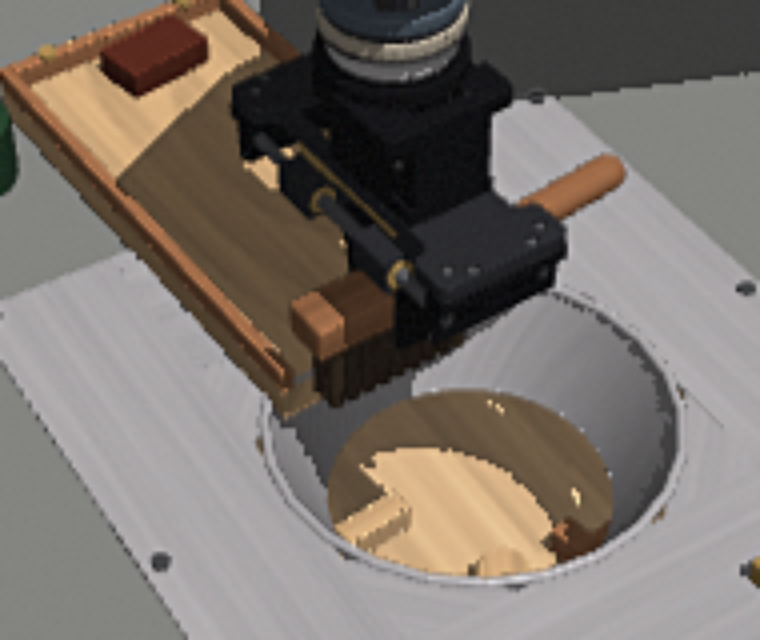

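View pics/wrist12.png

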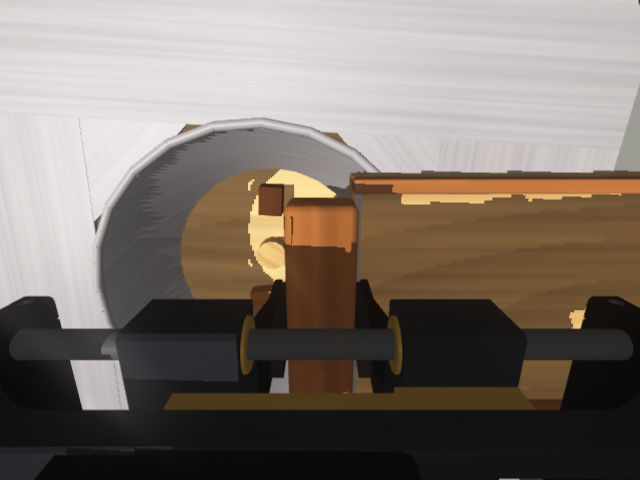

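Both remaining pieces have gone in: the stick at scene crop (375,520) and the block at wrist (272,198). Next I lift and go back to the tray.

```bash
python3 -m jog '{"translation": [[0,0,-1],[0,0,-1],[0,0,-1],[0,0,0]], "roll": [0,0,0,0]}' 0
python3 - <<'E'
from h import *
from cell import bot
go(.5335,-.331,.156,.32-np.pi/2)
for n in("scene","side"):
  s=bot.snapshot(n)["color"]; cv2.imwrite(f"pics/{n}13.png",s)
s=cv2.imread("pics/side13.png"); cv2.imwrite("pics/c13.png",cv2.resize(s[160:310,220:380],None,fx=4,fy=4))
E
```

```text
time: 15.3
ee_pos: [0.6007, 0.1922, 0.1615]
eef_rot: [[0.055, -0.998, 0.01], [-0.998, -0.055, 0.001], [-0.001, -0.01, -1.0]]
ft_force: [1.4, 0.5, -1.2]
finger_gap: 0.0297
t 15.3 yaw -1.5159 units tool xyz now [20.75  3.83  0.16] after roll [19.02  9.14  0.16] roll units -3.31 F [ 1.4  0.5 -1.2] gap 0.0297 pos [0.6007 0.1922 0.1615] j6 [ 0.13  0.63  1.5  -0.    1.    1.65]
```

View pics/c13.png

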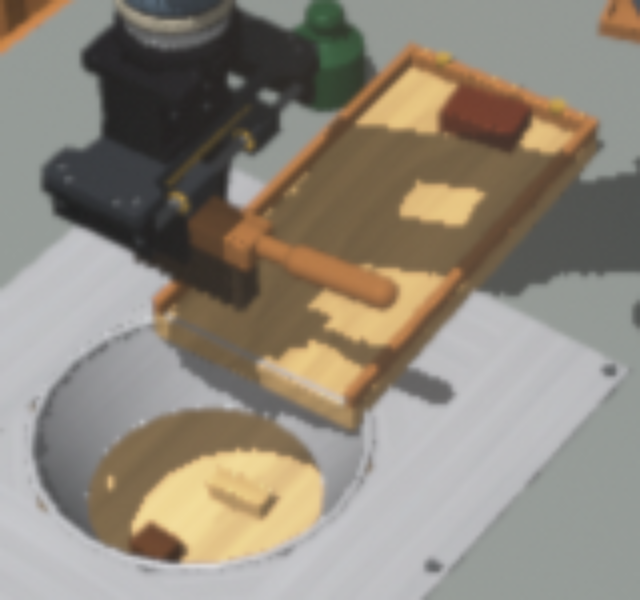

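The bed is empty apart from the sample block, which hasn't moved. The block and stick are visible in the bin at (157,543) and (243,495). On to the tray.

```bash
python3 -m jog '{"translation": [[1,0.18,0],[1,0.18,0],[1,0.18,0],[1,0.18,0],[1,0.18,0],[1,0.18,0],[1,0.18,0],[1,0.18,0],[1,0.18,0],[1,0.18,0],[1,0.18,0],[1,0.18,0]], "roll": [0,0,0,0,0,0,0,0,0,0,0,0]}' 0
python3 -m jog '{"translation": [[1,0.19,0],[1,0.19,0],[1,0.19,0],[1,0.19,0],[1,0.19,0],[1,0.19,0],[1,0.19,0],[1,0.19,0],[0.7,0.15,0],[0,0,0],[0,0,0],[0,0,0]], "roll": [0,0,0,0,0,0,0,0,0,-1,-1,-1]}' 0
python3 -m jog '{"translation": [[0,0,0],[0,0,0],[0,0,0]], "roll": [-0.31,0,0]}' 0
python3 - <<'E'
from h import *
from cell import bot
import pickle
go(.5335,-.331,.063,.32-np.pi/2)
o=bot.get_obs();s=bot.snapshot("wrist"); cv2.imwrite("pics/w14.png",s["color"]);pickle.dump((o,s),open("w14.pkl","wb"))
s=bot.snapshot("scene")["color"]; cv2.imwrite("pics/c14.png",cv2.resize(s[90:200,200:360],None,fx=4.5,fy=4.5))
E
```

```text
time: 16.4
ee_pos: [0.5582, -0.1112, 0.1544]
eef_rot: [[0.055, -0.998, -0.004], [-0.998, -0.055, 0.002], [-0.002, 0.004, -1.0]]
ft_force: [1.1, 0.9, -1.6]
finger_gap: 0.0299
time: 17.4
ee_pos: [0.5292, -0.3296, 0.1546]
eef_rot: [[0.294, -0.956, -0.002], [-0.956, -0.294, 0.003], [-0.003, 0.002, -1.0]]
ft_force: [-0.3, -0.1, -1.5]
finger_gap: 0.0294
time: 17.65
ee_pos: [0.5301, -0.3292, 0.1555]
eef_rot: [[0.314, -0.949, -0.001], [-0.949, -0.314, 0.001], [-0.001, 0.001, -1.0]]
ft_force: [-0.7, 0.1, -1.3]
finger_gap: 0.0298
t 17.65 yaw -1.2516 units tool xyz now [ 0.12 -0.11  3.7 ] after roll [ 0.12 -0.11  3.7 ] roll units -0.01 F [-0.7  0.1 -1.3] gap 0.0298 pos [ 0.5301 -0.3292  0.1555] j6 [-0.73  0.63  1.51  0.    1.    0.52]
```

View pics/w14.png

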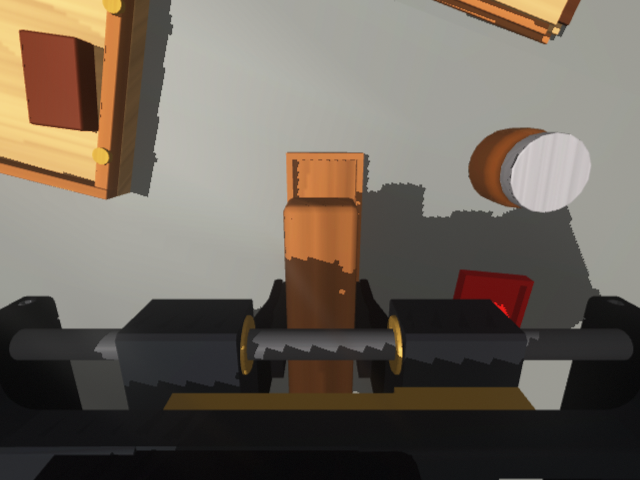

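View pics/c14.png

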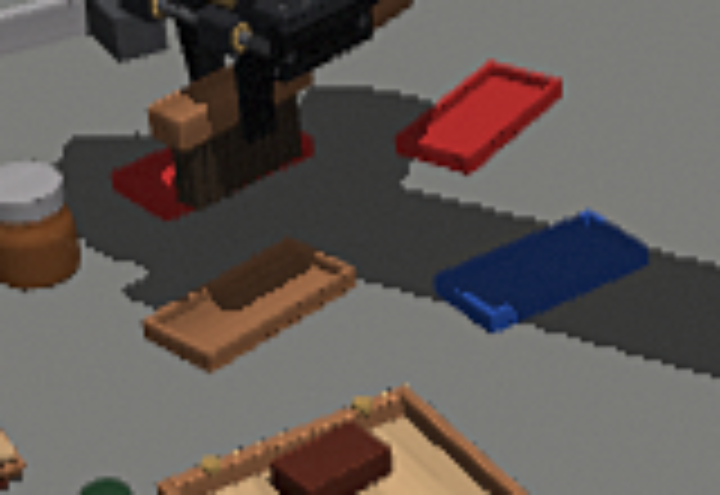

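The brush hangs over the empty wooden tray, whose far edge is at wrist (287–363, 153). I'll cross-check the tray position from this view.

Run:
```python
from h import *
addw("w14","w14.pkl")
a=ray("w14",(287,153),.014);c=ray("w14",(364,153),.014);m=(a+c)/2;print(a,c,np.linalg.norm(a-c))
u=np.array([np.cos(.316),np.sin(.316)]);print("tray centre",m[:2]-.065*u)
```

```text
[ 0.58477509 -0.28139833  0.014     ] [ 0.60403165 -0.33956434  0.014     ] 0.061270709773688245
tray centre [ 0.53262177 -0.3306812 ]
```

```bash
python3 -m jog '{"translation": [[0.1,-0.08,0],[0,0,0.9],[0,0,0.9],[0,0,0.6],[0,0,0.5],[0,0,0.3],[0,0,0.3],[0,0,0.1],[0,0,0],[0,0,0]], "roll": [0,0,0,0,0,0,0,0,0,0]}' 0
python3 - <<'E'
from h import *
from cell import bot
go(.5325,-.331,.063,.32-np.pi/2)
s=bot.snapshot("scene")["color"]; cv2.imwrite("pics/c15.png",cv2.resize(s[90:200,200:360],None,fx=4.5,fy=4.5))
E
```

```text
time: 18.58
ee_pos: [0.5335, -0.3317, 0.0668]
eef_rot: [[0.315, -0.949, 0.001], [-0.949, -0.315, -0.001], [0.001, -0.001, -1.0]]
ft_force: [0.2, -0.8, -0.5]
finger_gap: 0.0295
t 18.58 yaw -1.25 units tool xyz now [-0.04  0.03  0.15] after roll [-0.04  0.03  0.15] roll units 0.01 F [ 0.2 -0.8 -0.5] gap 0.0295 pos [ 0.5335 -0.3317  0.0668] j6 [-0.73  0.76  1.55 -0.    0.83  0.52]
```

View pics/c15.png

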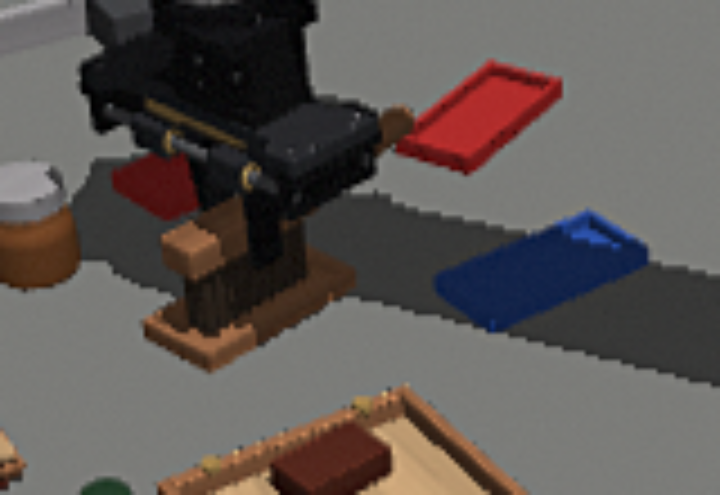

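The bristles are inside the wooden tray, about 4 mm above its floor. I'll lower in small steps and watch the force.

```bash
python3 -m jog '{"translation": [[0,0,0.06],[0,0,0.06],[0,0,0.03],[0,0,0],[0,0,0]], "roll": [0,0,0,0,0]}' 0
```

```text
time: 19.05
ee_pos: [0.5333, -0.3315, 0.0628]
eef_rot: [[0.315, -0.949, 0.0], [-0.949, -0.315, -0.0], [0.0, -0.0, -1.0]]
ft_force: [0.2, 0.2, -0.1]
finger_gap: 0.0298
```

```bash
python3 -m jog '{"translation": [[0,0,0],[0,0,0],[0,0,0],[0,0,0],[0,0,0],[0,0,0],[0,0,0],[0,0,0],[0,0,0],[0,0,0],[0,0,0]], "roll": [0,0,0,0,0,0,0,0,0,0,0]}' 1
python3 - <<'E'
from h import *
from cell import bot
go(.5325,-.331,.063)
s=bot.snapshot("wrist")["color"]; cv2.imwrite("pics/w16.png",s)
E
```

```text
time: 19.97
ee_pos: [0.5331, -0.3314, 0.0626]
eef_rot: [[0.315, -0.949, 0.0], [-0.949, -0.315, -0.0], [0.0, 0.0, -1.0]]
ft_force: [0.2, 1.3, 0.2]
finger_gap: 0.0857
t 19.97 yaw -1.25 units tool xyz now [-0.02  0.02 -0.02] after roll [-0.02  0.02 -0.02] roll units 0.0 F [0.2 1.3 0.2] gap 0.0857 pos [ 0.5331 -0.3314  0.0626] j6 [-0.73  0.77  1.55 -0.    0.82  0.52]
```

View pics/w16.png

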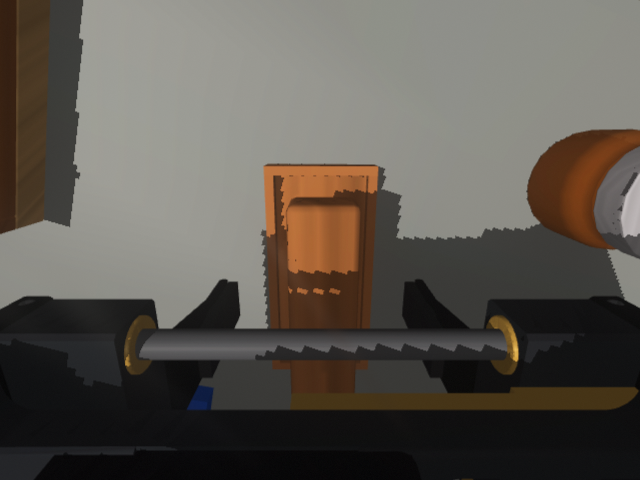

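The jaws are open and the head (287–359, 200) stands free, centred in the tray. I'll rise straight up and check everything.

```bash
python3 -m jog '{"translation": [[0,0,-0.4],[0,0,-0.8],[0,0,-1],[0,0,-1],[0,0,-1],[0,0,-1],[0,0,-1],[0,0,-1],[0,0,0],[0,0,0],[0,0,0]], "roll": [0,0,0,0,0,0,0,0,0,0,0]}' 1
python3 - <<'E'
from h import *
from cell import bot
for n in("wrist","scene","side"):
  s=bot.snapshot(n)["color"]; cv2.imwrite(f"pics/{n}17.png",s)
E
```

```text
time: 20.93
ee_pos: [0.5326, -0.3309, 0.2424]
eef_rot: [[0.315, -0.949, -0.001], [-0.949, -0.315, 0.001], [-0.001, 0.0, -1.0]]
ft_force: [-0.4, -0.5, -0.5]
finger_gap: 0.087
```

View pics/scene17.png

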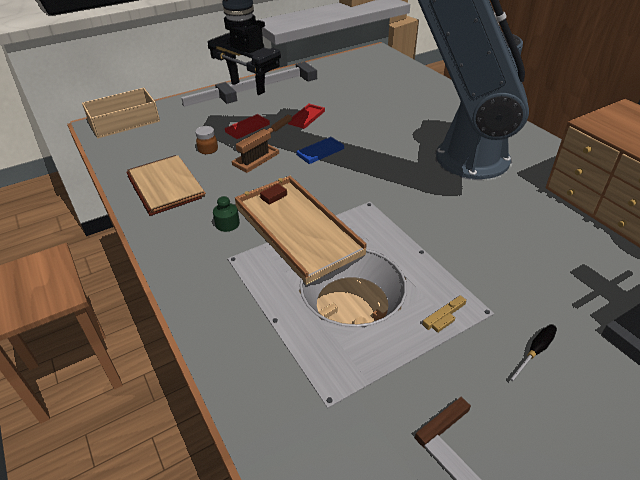

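View pics/wrist17.png

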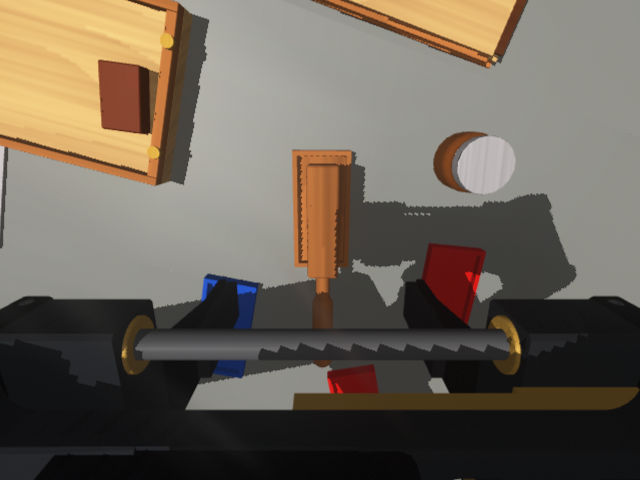

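View pics/side17.png

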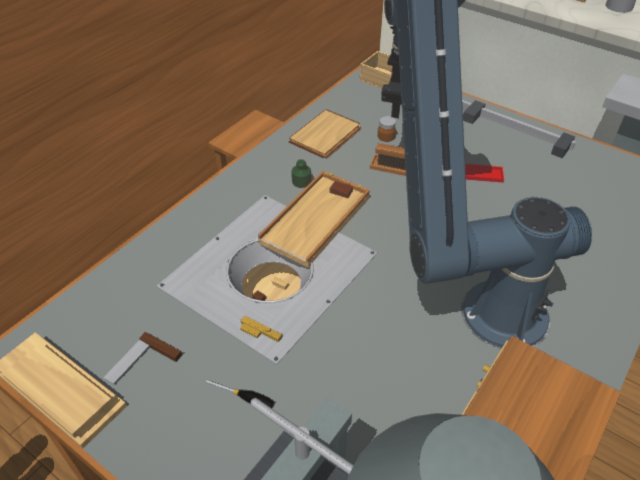

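The brush stands upright in its tray (scene 255,150), the bed holds only the sample block, and the other things haven't moved. The two views together show all four offcuts in the bin, so I'm handing in.

```bash
python3 -c "
from cell import bot
print(bot.get_obs()['time'],bot.job_done())"
```

```text
the job is handed in; nothing more can be done
21.0833 None
```

The job is done and handed in at 21.1 s, against the limit of 51 s.

I gripped the brush across its head and swept the near lane, which sent the plug and the ell into the funnel. I then swept the far lane, which sent the stick and the block in. The brush is back in its wooden tray, bristles down, and the gripper let go and rose clear.

**Last checks:**
- **Offcuts:** the bed is empty of them, and between the two fixed cameras and the wrist views taken during the sweeps I saw all four in the bin.
- **Brush:** it stands upright, with the bristles inside the tray.
- **Other things:** the sample block is still by the end stop. The weight, jar, awl and scratch stock look unmoved in the before and after pictures.
- **Forces:** wrist force readings stayed at about 2 N.

**Disagreements:**
- The first fit of the bed's corners was off by up to about 2.7 pixels, so I left about 4 mm clear of the rails.
- The wrist view put the brush head about 2.5 mm further forward than I had aimed, and I allowed about 2 mm for that in the sweeps.

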